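# Clip the dispatch tablet into its spring mount

## Task

The drivers' tablet has been left in the slotted rack among the clipboards. Draw it by its top edge straight up along its leaning slot, without dragging the rack about or disturbing anything else on the bench, and clip it into the spring mount, screen facing outwards and centred: push its foot down on the sprung lower jaw, tip its top back under the two hooks and gently let the jaw lift it, so that it stays clamped there on its own.

Things in the scene. Friction and masses are not known exactly. Their poses are not given: they have to be found in the camera images.
- tablet: Rugged tablet, black-rimmed slab 190 wide, 130 high, 12 thick (mm), about 0.5 kg. Origin: middle of the foot (lower edge), on the back face; +z up the slab, +y along its width, +x out of the screen (slab fills x 0 to 12, z 0 to 130 mm). Starts in one of the rack's slots, the lower 74 mm in the grooves, top leaning 20 deg towards the robot's side, screen away from it.
- tablet_top (a point): Middle of the tablet's top edge, halfway through its thickness.
- tablet_screen (a point): Centre of the tablet's screen, on its front face.
- rack: Loose grey rack, 2.2 kg: x -100 to 110 mm, 222 wide (y), 98 high. Origin on the bench mid width, z up. Three slots, rear foot corners at x -60, 10, 80 mm, z 22, lean 20 deg, top towards -x. Grooves 15 mm wide, 74 deep along the lean, hold only the 10 mm at each side edge; free between the cheeks. A board pulled across the lean binds and drags the rack.
- mount: Spring mount for the tablet, fixed to the bench: base plate 170 x 180 x 8 mm, a post and the leaning back rest with its two hooks and sprung jaw. Origin on the bench, z up, x towards the side that the screen is to face.
- rest: The mount's grey back rest, leaning 20 deg, top towards the mount's -x. Axes: +z up the lean, +x out of its face (plane x = 0; the screen faces this way), +y width; origin 50 mm above the bench. Plate 142 wide up to z 85 mm, above it only two arms, 22 wide at y -60 and 60; free between them for a finger. Clipped in, the tablet's axes agree with it, its foot at x 0, y 0, z 6 mm.
- hooks (a point): Midpoint between the two hooks, on the rest's face (x 0, y 0), level with the hooks' undersides at the rest's z 136 mm. Each hook (at y -60 and 60 mm) reaches forward over the tablet's top edge and ends in a lip that hangs 4 mm lower, to z 132 mm, and fills x 16 to 20 mm. Clipped in, the top edge is pressed up against the undersides, behind the lips.
- jaw_floor (a point): Middle of the floor of the sprung lower jaw, a bright metal open-topped channel 120 mm wide. Its floor reaches from the rest's face (x 0) to a front lip at x 26 mm, 13 mm high above the floor; this point is at x 13 mm. The jaw slides along the rest's z; unloaded its floor is at z 12 mm.
- jaw (a joint): How far the jaw is pushed down along the rest's -z (m): 0 unloaded, 0.006 with the tablet clipped in, 0.022 at its stop. Spring 8 N at 0, 11 N at 0.006, 16 N at 0.016, 19 N at the stop (the tablet's weight bears about 4 N of it). The tablet passes under the hook lips only while this is past 0.010.
- clipboard_a: Landscape clipboard 190 x 120 x 5 mm with a steel clip 12 mm thick in all at the middle of its top edge, in another slot of the rack. Origin and axes as for the tablet. Leave alone.
- clipboard_b: A second, like clipboard, in the remaining slot. Leave alone.
- label_roll: Upright roll of white labels, 80 mm across, 50 mm high, origin at its underside. Leave alone.
- tape_roll: Brown ring of tape lying flat, 96 mm across, 48 mm high, origin at its underside. Leave alone.
- scanner: Handheld barcode scanner lying flat, about 150 x 66 x 36 mm, origin under its handle. Leave alone.
- knife: Grey safety knife, 155 x 26 x 15 mm, origin under its middle. Leave alone.
- tape_stand: Black weighted tape dispenser 190 x 52 x 80 mm, origin under its middle. Leave alone.
Not all that is in view belongs to the job. Leave any red look-alike of the tablet alone.

How it is judged:
By the outcome, as a careful person would: the job done as asked, in the order asked, and still so for the second after the job is handed in, with the robot touching nothing.
It also fails if it takes over 54 s, if anything falls off the work surface, if the arm or the gripper's body presses on something with over 40 N, if the wrist force passes 120 N, or if a joint passes its speed limit or range.

## Robot

A 6-joint arm with a two-finger parallel gripper is mounted at the origin on the work surface. World frame = base frame: x ahead of the robot, y to its left, z up, the work surface at z = 0. Lengths are in mm, angles in rad, forces in N, time in s.
With the tool pointing down it reaches from about 275 to 750 mm from the base axis. Payload 10.2 kg.
Tool frame: the origin (TCP) lies at the very end of the fingers, on their centre line; the grasp point (between the pads) lies 19 mm behind it (ctrl.pinch_z is the distance from the TCP to the grasp point, in mm); y points along the fingers, z is the direction in which the jaws open and shut, and the axes are right-handed (so a half turn about y gives the same grasp; the last joint's range is limited). The gripper opens to 85 mm and grips with 20 to 120 N. Pads are 22 mm wide; open, the fingers measure 114 mm over their backs; the gripper's body (76 mm by 85 mm) begins 54 mm behind the grasp point. The pads swing forward as they close: fully open they stand 13 mm farther back than shut.
Start: joints at [-0.223, 0.313, 1.498, -0, 1.331, -0.223], TCP at [525.006, -0.013, 231.294] pointing down, gripper open.
Joint ranges: [-2.94, 2.94], [-0.97, 2.17], [0.19, 2.56], [-1.23, 4.37], [0.02, 3.11], [-2.88, 2.88]. Speed limits (rad/s): [2.39, 2.39, 3.01, 3.14, 3.14, 3.14].

## Interface

Orientations are given as a unit quaternion [w, x, y, z].
In Python, from rig import sense, eyes, ctrl gives the robot as it stands. The module is installed in compiled form; this text tells all that it offers.
- The arm moves only by the shell command python3 -m handwheel 'ROWS' [FORCE]. ROWS is JSON, a list of rows, each an object of numbers: "grip": the finger opening in mm, from 0 to 85.4; "tx", "ty", "tz": the shift along the tool's x, y, z in mm; "wx", "wy", "wz": the turn, a rotation vector about the tool's x, y, z in rad. In form: [{"grip": .., "tx": .., "ty": .., "tz": .., "wx": .., "wy": .., "wz": ..}, ...]. A call has 1 to 10 rows; each row shifts and turns the commanded pose from where the row before left it, along the tool's axes as they then stand; what a row does not reach is not made up. A row lasts 1/12 s, in which the tool goes at most 41.7 mm and 7.16 degrees, less where a joint would pass 70% of its speed; a pose out of reach is approached as far as the arm can. A call is refused whole if a number of a shift passes 41.7 or a number of a turn 0.125, either way. A call with a gripper value outside its range is refused whole. The fingers move at their own pace and stop on an object; FORCE is the grip in N (left out, the last holds). Time passes only in rows, so rows that do not move let the fingers close. It gives the time, the measured TCP pose, the force and the opening at its end, in the units of the state.
- sense(): the state, without advancing time (a new reading comes with each control period).
- eyes.capture(name): name is "scene" or "side" or "wrist"; returns a dict with "pixels" (400x640x3 uint8, red, green, blue), "mtx" (3x3 intrinsics, pixels), "R" (3x3) and "t" (3): a world point X has camera coordinates R X + t. Camera axes: x right, y down, z forward; pixel columns grow to the right and rows downward; lengths in mm; the calibration is good to about 2 mm. A picture is of the moment at which its call begins. There is no depth.
- ctrl.finish_job(): hands the job in, once; it reports no verdict.
The state is a dict: "time_s": time; "joints": joint angles; "dq": joint speeds; "tau": joint torques, N m; "eef_pos": TCP position; "ee_rot": TCP orientation; "force": force on the tool from outside, world axes, zero at the start; "wrist_torque": the same for the moment, N m; "grip_width": opening from 0.0 (shut) to 1.0 (fully open).
Only numpy, scipy, OpenCV 4.12 (cv2) and the standard library are available. Lean on these libraries where they do the work, as an engineer would, in place of code of your own. Each camera call takes 0.05 s, during which the arm holds its last target.

## Working session

There is one attempt and no reset: what is moved stays moved. The work goes in short steps, Python scripts to look and compute and a shell command to move; the robot and the scene stay as the last step left them, time stands still between calls to the robot, and variables do not carry over. Pictures are saved under pics/ and viewed, and the job is handed in when it is done.

```bash
mkdir -p pics; ls; python3 - <<'E'
from rig import sense, eyes, ctrl
import cv2
print(sense(), ctrl.pinch_z)
for n in ("scene","side","wrist"):
    c=eyes.capture(n); cv2.imwrite(f"pics/{n}0.png",c["pixels"][:,:,::-1]); print(n,c["mtx"].tolist(),c["R"].tolist(),c["t"].tolist())
E
```

```text
pics
{'time_s': 0.0, 'joints': array([-2.23372703e-01,  3.13426708e-01,  1.49843029e+00, -3.40724308e-05,
        1.33101379e+00, -2.23411194e-01]), 'dq': array([ 2.87174412e-05, -5.22707701e-04,  7.65522736e-04,  1.22333306e-03,
       -1.05928870e-03,  2.15227834e-04]), 'tau': array([-5.78409599e-04, -4.12261176e+01, -2.59742296e+01, -3.58453699e-04,
        4.11797926e-03, -1.23038126e-05]), 'eef_pos': array([5.24739620e+02, 5.26486647e-02, 2.30749555e+02]), 'ee_rot': array([ 0.49976084, -0.50026225,  0.5003644 , -0.4996121 ]), 'force': array([-0.15105824, -0.01331278, -0.43731481]), 'wrist_torque': array([-0.05130154, -0.02701484, -0.01802517]), 'grip_width': 0.9951329700772462} 18.700000000000003
scene [[433.70193520088554, 0.0, 325.97120668153707], [0.0, 433.70193520088554, 199.2245810397652], [0.0, 0.0, 1.0]] [[0.517507042639958, 0.8556684246081172, 0.004243577112252287], [0.4846799706787125, -0.2890395201551791, -0.8255552566675026], [-0.7051750044073648, 0.42928743624421006, -0.5643053342313417]] [-391.3720120823174, -141.54480985520266, 1617.2069364499869]
side [[477.06314981101684, 0.0, 323.3658777301922], [0.0, 477.06314981101684, 200.57532467181545], [0.0, 0.0, 1.0]] [[-0.8025356123828518, -0.5963802762756008, -0.01634493581263636], [-0.4564896299298932, 0.6314663071325, -0.6267914491462946], [0.3841273338669747, -0.4955611657766183, -0.7790156111082555]] [499.3406726541272, 248.4676050023091, 1217.2608309108002]
wrist [[347.08845854280236, 0.0, 317.3642177725029], [0.0, 347.08845854280236, 200.90056532301108], [0.0, 0.0, 1.0]] [[0.9999982449963013, 0.0008904596933534037, -0.0016483585332843311], [0.0013118303386797103, -0.9609481890345973, 0.27672523754130607], [-0.0013375744772750784, -0.2767269142542233, -0.9609476706990113]] [-524.4923771586216, -35.56774623540692, 379.1227482246333]
```

View pics/scene0.png

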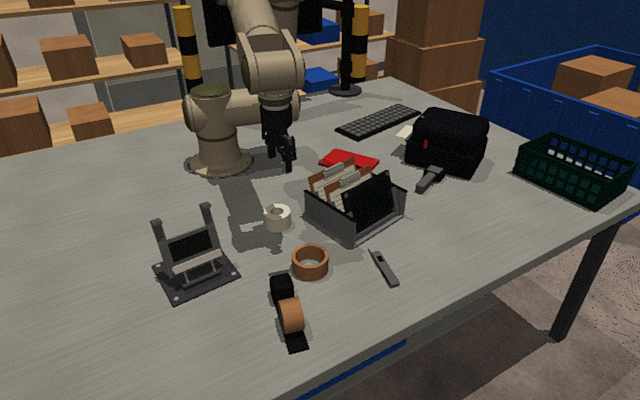

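View pics/side0.png

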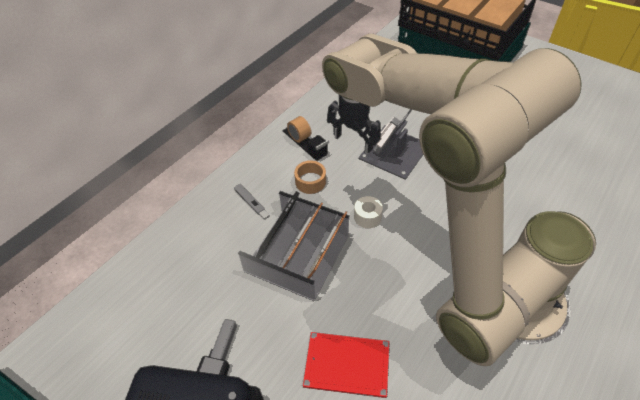

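View pics/wrist0.png

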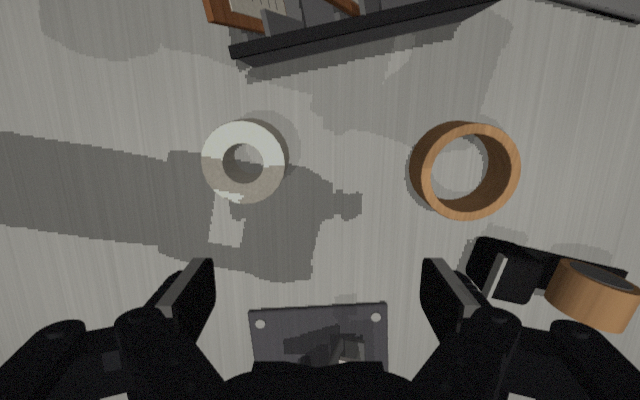

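```bash
cat > h.py <<'E'
import numpy as np, cv2
from rig import sense, eyes, ctrl
def crop(n,x0,x1,y0,y1,s,name):
    c=eyes.capture(n); im=c["pixels"][y0:y1,x0:x1,::-1]
    im=cv2.resize(im,None,fx=s,fy=s,interpolation=cv2.INTER_CUBIC); cv2.imwrite("pics/"+name,im)
    return c
def ray(c,px):
    d=np.linalg.inv(c["mtx"])@np.array([px[0],px[1],1.]); R=c["R"]; o=-R.T@c["t"]; d=R.T@d; return o,d/np.linalg.norm(d)
def onz(c,px,z):
    o,d=ray(c,px); return o+d*(z-o[2])/d[2]
def tri(obs):
    A=np.zeros((3,3));b=np.zeros(3);L=[]
    for c,p in obs:
        o,d=ray(c,p);P=np.eye(3)-np.outer(d,d);A+=P;b+=P@o;L.append((o,P))
    X=np.linalg.solve(A,b); return X,[np.linalg.norm(P@(X-o)) for o,P in L]
def proj(c,X):
    p=c["mtx"]@(c["R"]@np.asarray(X,float)+c["t"]); return p[:2]/p[2]
E
python3 - <<'E'
from h import *
c=cv2.imread("pics/scene0.png");s=cv2.imread("pics/side0.png")
f=lambda im,x0,x1,y0,y1,k:cv2.resize(im[y0:y1,x0:x1],None,fx=k,fy=k,interpolation=cv2.INTER_CUBIC)
cv2.imwrite("pics/a1.png",f(c,290,420,145,250,6))
cv2.imwrite("pics/a2.png",f(c,140,250,195,305,5))
cv2.imwrite("pics/a3.png",f(s,230,360,180,300,5))
cv2.imwrite("pics/a4.png",f(s,340,440,90,180,6))
E
```

```text
(no output)
```

View pics/a1.png

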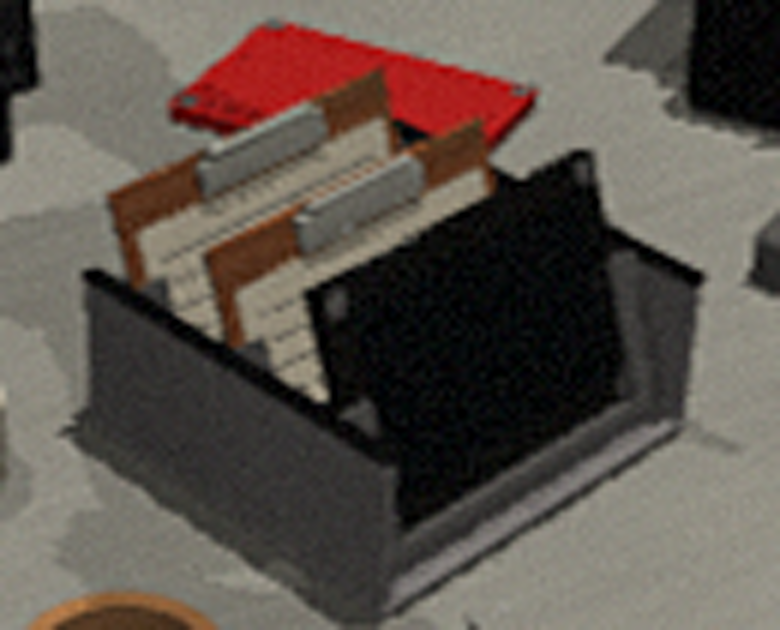

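View pics/a2.png

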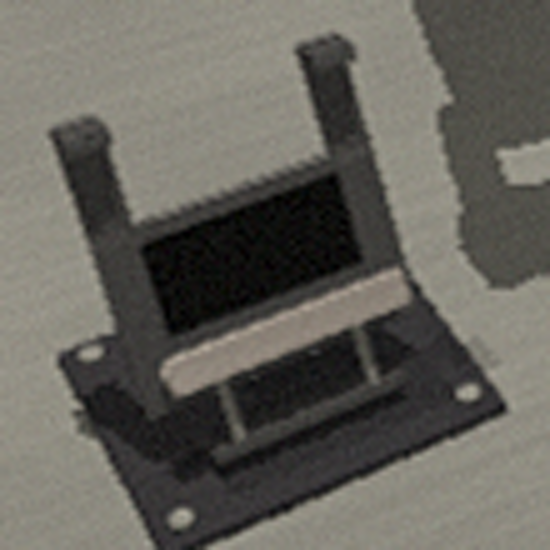

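View pics/a3.png

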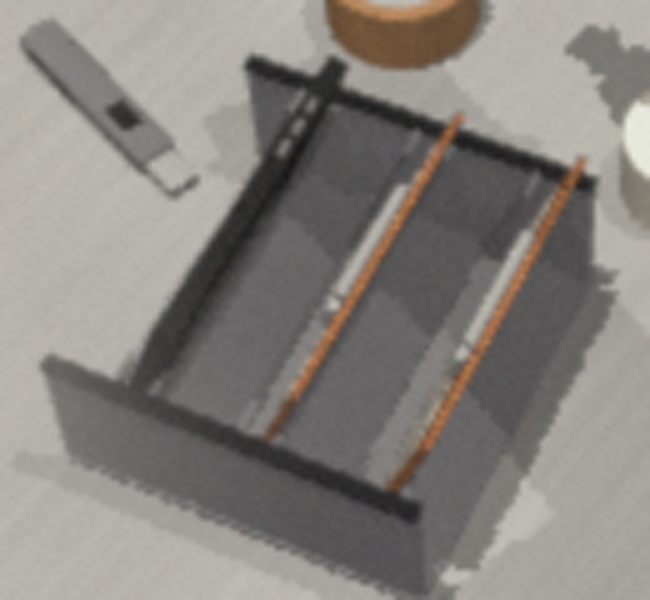

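View pics/a4.png

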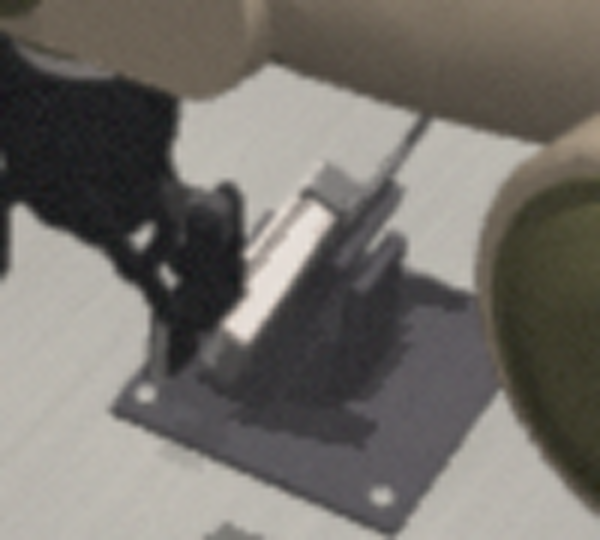

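```bash
python3 - <<'E'
from h import *
np.set_printoptions(precision=1,suppress=True)
C={n:eyes.capture(n) for n in("scene","side","wrist")}
S=lambda x,y:(x/5+230-.4,y/5+180-.4)
P=[onz(C["side"],S(*p),98) for p in [(250,60),(597,180),(418,508),(45,357)]]
for p in P:print(p)
print([np.linalg.norm(P[i]-P[(i+1)%4]) for i in range(4)])
V=lambda x,y:(x/6+290-.4,y/6+145-.4)
P=[onz(C["scene"],V(*p),98) for p in [(90,270),(393,465),(704,275),(630,235)]]
print("scene");[print(p) for p in P]
# tablet top corners
print("tab")
zt=22+130*np.cos(np.radians(20));print(zt)
print(tri([(C["scene"],V(314,292)),(C["side"],S(340,60))]))
print(tri([(C["scene"],V(592,150)),(C["side"],S(135,380))]))
for z in (zt,zt+4): print(onz(C["scene"],V(314,292),z),onz(C["scene"],V(592,150),z),onz(C["side"],S(340,60),z),onz(C["side"],S(135,380),z))
# clipboards
print("cb",onz(C["scene"],V(108,195),22+120*.94),onz(C["scene"],V(382,70),22+120*.94),onz(C["scene"],V(206,252),22+120*.94),onz(C["scene"],V(482,120),22+120*.94))
print("mount")
M=lambda x,y:(x/5+140-.4,y/5+195-.4)
for p in [(90,355),(180,518),(468,392)]: print("hole",onz(C["scene"],M(*p),8))
N=lambda x,y:(x/6+340-.4,y/6+90-.4)
for p in [(145,392),(380,497)]: print("hole side",onz(C["side"],N(*p),8))
for p in [(55,360),(510,405)]: print("corner",onz(C["scene"],M(*p),4))
for p in [(110,410),(390,535),(500,385)]: print("corner side",onz(C["side"],N(*p),8))
# wrist
print("wrist"); 
for p in [(249,311),(386,303)]: print("c",onz(C["wrist"],p,8))
for p in [(260,324),(376,317)]: print("h",onz(C["wrist"],p,8))
E
```

```text
[664.2 144.5  98. ]
[460.8 100.2  98. ]
[418.1 312.9  98. ]
[622.6 355.4  98. ]
[np.float64(208.15974196643162), np.float64(216.95151574046346), np.float64(208.8859816004204), np.float64(214.98242617086518)]
scene
[462.1 103.7  98. ]
[669.2 142.5  98. ]
[620.5 360.7  98. ]
[572.9 352.5  98. ]
tab
144.1600407021681
(array([596.1, 146.1, 147. ]), [np.float64(0.5727504718327598), np.float64(0.5727504718325205)])
(array([551.7, 349.4, 137.3]), [np.float64(6.815536323912519), np.float64(6.815536323912555)])
[592.9 148.9 144.2] [556.6 336.2 144.2] [597.4 143.8 144.2] [552.6 357.3 144.2]
[597.9 145.6 148.2] [561.8 331.7 148.2] [595.1 146.3 148.2] [550.5 358.9 148.2]
cb [457.9 117.  134.8] [421.5 302.9 134.8] [526.5 131.6 134.8] [491.5 317.1 134.8]
mount
hole [ 463. -340.    8.]
hole [ 601.4 -330.5    8. ]
hole [ 591.1 -179.8    8. ]
hole side [ 598.1 -185.4    8. ]
hole side [ 457.6 -193.3    8. ]
corner [ 452.6 -356.4    4. ]
corner [ 607.  -163.6    4. ]
corner side [ 605.8 -163.4    8. ]
corner side [ 440.  -173.6    8. ]
corner side [ 447.  -300.4    8. ]
wrist
c [ 442.4 -172.5    8. ]
c [ 607.1 -161.2    8. ]
h [ 454.9 -190.6    8. ]
h [ 596.  -180.5    8. ]
```

Look-alikes by scene pixel: the black slab in the rack's outer slot (380,205), the red slab (350,160), the mount's black panel (192,243), the clipboards (345,180) and the black case (447,140). I choose the black-rimmed slab in the rack. In the close crop it stands in the slot with its screen away from the robot. I'll move over the rack for a wrist view. That also clears the side view of the mount.

```bash
python3 -m handwheel '[{"tx":-25,"ty":-9,"tz":6},{"tx":-25,"ty":-9,"tz":6},{"tx":-25,"ty":-9,"tz":6},{"tx":-25,"ty":-9,"tz":6},{"tx":-25,"ty":-9,"tz":6},{"tx":-25,"ty":-9,"tz":6},{"tx":-25,"ty":-9,"tz":6},{"tx":-25,"ty":-9,"tz":6},{"wy":-0.096},{"wy":-0.096}]'
python3 - <<'E'
from h import *
c=crop("wrist",0,640,0,400,1.25,"w1.png")
c=crop("side",330,450,70,190,5,"s1.png")
print(sense()["eef_pos"],sense()["time_s"])
E
```

```text
[5.24966825e+02 9.13784686e-03 2.31216039e+02] 0.4invalid input
```

View pics/w1.png

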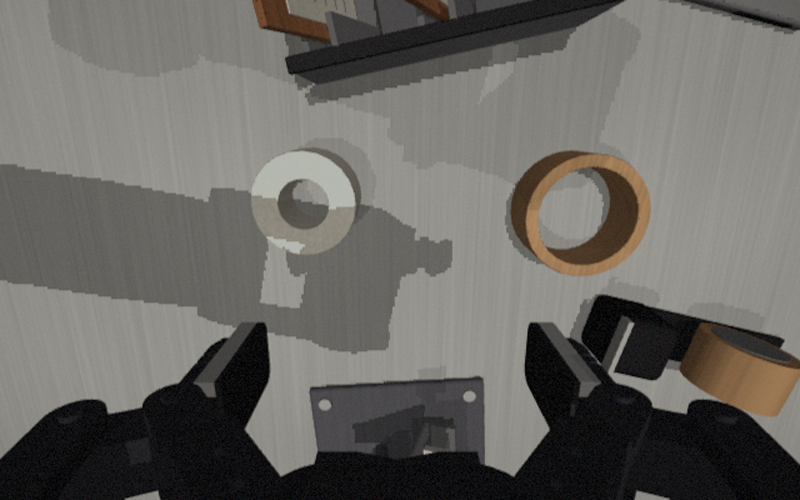

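View pics/s1.png

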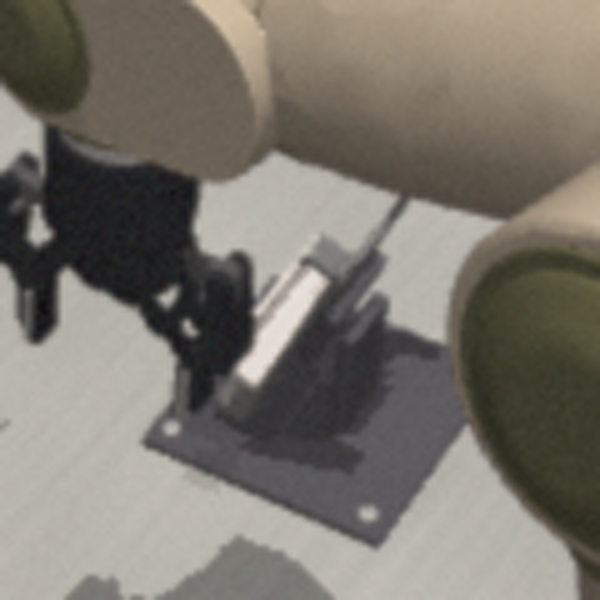

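The call was refused, so the arm hasn't moved. I'll write out every key.

```bash
python3 -m handwheel '[{"grip":85,"tx":-25,"ty":-9,"tz":6,"wx":0,"wy":0,"wz":0},{"grip":85,"tx":-25,"ty":-9,"tz":6,"wx":0,"wy":0,"wz":0},{"grip":85,"tx":-25,"ty":-9,"tz":6,"wx":0,"wy":0,"wz":0},{"grip":85,"tx":-25,"ty":-9,"tz":6,"wx":0,"wy":0,"wz":0},{"grip":85,"tx":-25,"ty":-9,"tz":6,"wx":0,"wy":0,"wz":0},{"grip":85,"tx":-25,"ty":-9,"tz":6,"wx":0,"wy":0,"wz":0},{"grip":85,"tx":-25,"ty":-9,"tz":6,"wx":0,"wy":0,"wz":0},{"grip":85,"tx":-25,"ty":-9,"tz":6,"wx":0,"wy":0,"wz":0},{"grip":85,"tx":0,"ty":0,"tz":0,"wx":0,"wy":-0.096,"wz":0},{"grip":85,"tx":0,"ty":0,"tz":0,"wx":0,"wy":-0.096,"wz":0}]'
python3 - <<'E'
from h import *
c=crop("wrist",0,640,0,400,1.25,"w2.png")
c=crop("side",330,450,70,190,5,"s2.png")
print(sense()["eef_pos"],sense()["ee_rot"],sense()["time_s"])
E
```

```text
time_s: 1.23
eef_pos: [573.1, 201.4, 303.3]
ee_rot: [0.547, -0.547, 0.448, -0.448]
force: [-0.8, 0.1, -1.3]
grip_width: 0.995
[572.96160474 200.29665949 303.08048893] [-0.54587425  0.54606692 -0.44942895  0.44927256] 1.3333
```

View pics/w2.png

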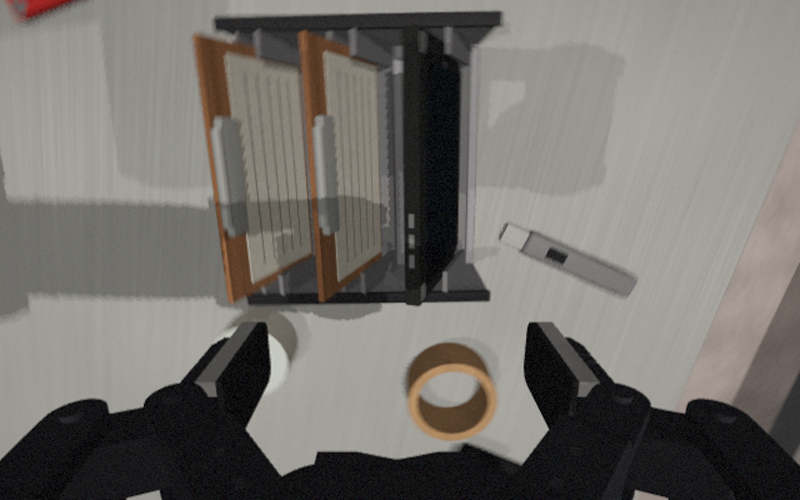

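View pics/s2.png

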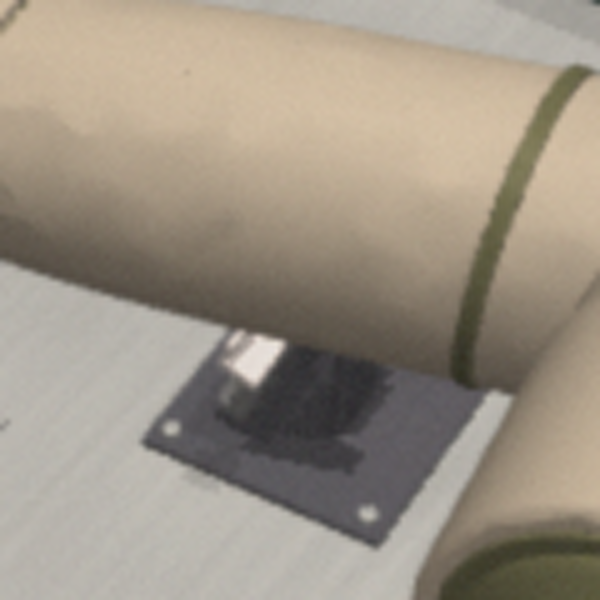

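```bash
python3 - <<'E'
from h import *
c=crop("wrist",290,400,5,255,3,"w3.png")
c=crop("wrist",310,370,205,250,12,"w3b.png")
c=crop("wrist",310,370,5,50,12,"w3c.png")
E
```

```text
(no output)
```

View pics/w3b.png

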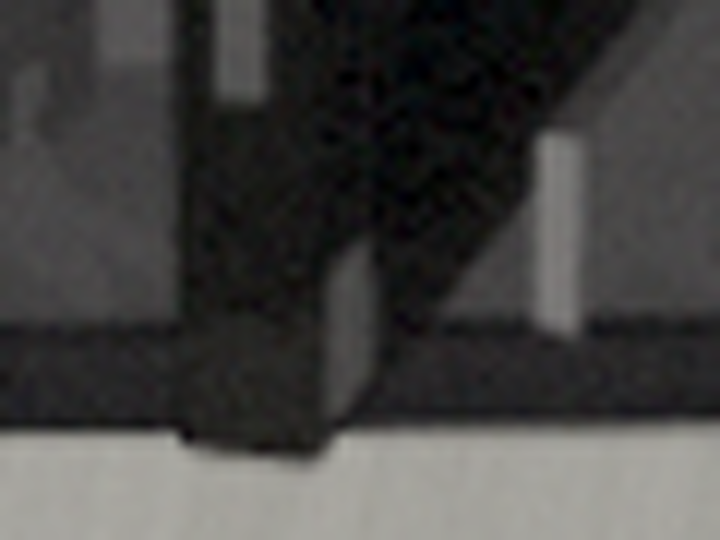

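View pics/w3c.png

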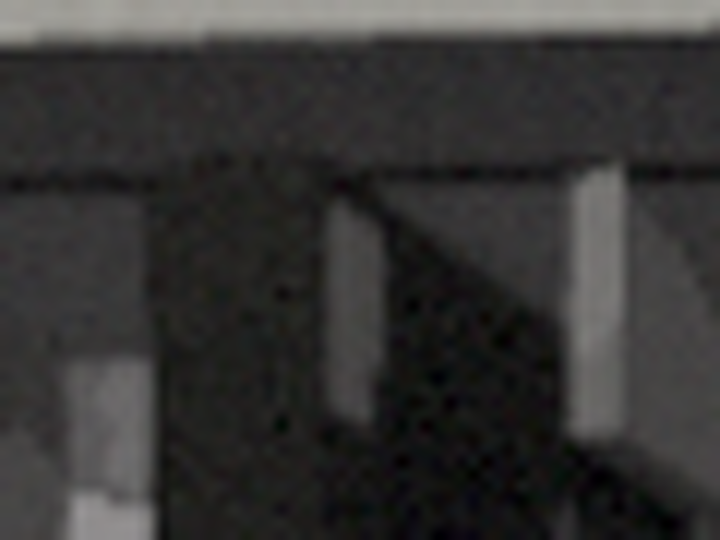

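```bash
python3 - <<'E'
from h import *
np.set_printoptions(precision=1,suppress=True)
c=eyes.capture("wrist")
nb=lambda x,y:(310+x/12-.46,205+y/12-.46); nc=lambda x,y:(310+x/12-.46,5+y/12-.46)
r=[onz(c,nb(183,440),144.2),onz(c,nc(150,155),144.2)]; f=[onz(c,nb(323,455),148.3),onz(c,nc(327,155),148.3)]
print(r,f)
for a in(r,f):
    d=a[1]-a[0]; print(np.linalg.norm(d),np.degrees(np.arctan2(-d[0],d[1])),(a[0]+a[1])/2)
print("top",sum(r+f)/4)
# clips: front edge of nearest clipboard clip
print(sense()["eef_pos"])
E
```

```text
[array([590.3, 147.1, 144.2]), array([551.4, 332.1, 144.2])] [array([600.7, 149.6, 148.3]), array([562.8, 333.4, 148.3])]
189.03521905924268 11.869280397498317 [570.9 239.6 144.2]
187.69368290708076 11.669765092877226 [581.8 241.5 148.3]
top [576.3 240.6 146.2]
[573.  199.7 303.3]
```

```bash
cat >> h.py <<'E'
from scipy.spatial.transform import Rotation as Ro
def pose():
    s=sense(); q=s["ee_rot"]; return s["eef_pos"],Ro.from_quat([q[1],q[2],q[3],q[0]])
def axes(yaw,lean,):
    # frame of leaning slab: cols x(out of screen), y, z(up slab)
    return Ro.from_euler("zy",[yaw,-lean],degrees=True)
def toolrot(F):
    M=F.as_matrix(); z=M[:,0]; y=-M[:,2]; return Ro.from_matrix(np.c_[np.cross(y,z),y,z])
def goto(p,T):
    P,R=pose(); w=(R.inv()*T).as_rotvec(); print("pos",P.round(1),"shift in present tool axes",R.inv().apply(np.asarray(p)-P).round(1),"after turn",T.inv().apply(np.asarray(p)-P).round(1),"turn",w.round(4))
E
python3 -m handwheel '[{"grip":48,"tx":0,"ty":0,"tz":0,"wx":0.116,"wy":0,"wz":0},{"grip":48,"tx":0,"ty":0,"tz":0,"wx":0.116,"wy":0,"wz":0},{"grip":48,"tx":0,"ty":0,"tz":0,"wx":0.117,"wy":0,"wz":0},{"grip":48,"tx":0,"ty":0,"tz":0,"wx":0,"wy":0,"wz":0}]'
python3 - <<'E'
from h import *
F=axes(11.3,20);d=-F.as_matrix()[:,2]
print(F.as_matrix().round(3))
top=np.array([575.5,239.5,146.2])
goto(top-40*d,toolrot(F))
E
```

```text
time_s: 1.87
eef_pos: [570.3, 199.7, 302.0]
ee_rot: [0.632, -0.442, 0.365, -0.521]
force: [-0.0, 1.0, 0.2]
grip_width: 0.563
[[ 0.921 -0.184 -0.342]
 [ 0.196  0.981 -0.   ]
 [ 0.335 -0.067  0.94 ]]
pos [570.3 199.7 302. ] shift in present tool axes [-40.6 110.8 -41.3] after turn [-48.5 108.2 -39.7] turn [-0.0076 -0.0182 -0.0655]
```

```bash
sed -i 's/from_euler("zy"/from_euler("ZY"/' h.py
python3 - <<'E'
from h import *
F=axes(11.3,20);d=-F.as_matrix()[:,2]
print(F.as_matrix().round(3))
top=np.array([575.5,239.5,146.2])
goto(top-40*d,toolrot(F))
E
```

```text
[[ 0.921 -0.196 -0.335]
 [ 0.184  0.981 -0.067]
 [ 0.342 -0.     0.94 ]]
pos [570.3 199.7 302. ] shift in present tool axes [-37.9 110.7 -41.5] after turn [-38.  110.8 -41.2] turn [-0.0012 -0.0063  0.0015]
```

```bash
python3 -m handwheel '[{"grip":48,"tx":-8,"ty":15,"tz":-8,"wx":0,"wy":-0.006,"wz":0},{"grip":48,"tx":-10,"ty":25,"tz":-11,"wx":0,"wy":0,"wz":0},{"grip":48,"tx":-10,"ty":28,"tz":-11,"wx":0,"wy":0,"wz":0},{"grip":48,"tx":-10,"ty":28,"tz":-11,"wx":0,"wy":0,"wz":0},{"grip":48,"tx":0,"ty":14,"tz":0,"wx":0,"wy":0,"wz":0},{"grip":48,"tx":0,"ty":0,"tz":0,"wx":0,"wy":0,"wz":0}]'
python3 - <<'E'
from h import *
F=axes(11.3,20);d=-F.as_matrix()[:,2]
top=np.array([575.5,239.5,146.2])
goto(top+31*d,toolrot(F))
c=crop("wrist",0,640,0,400,1.25,"w4.png")
c=crop("scene",280,430,90,250,4,"c4.png")
E
```

```text
time_s: 2.37
eef_pos: [564.1, 236.9, 182.4]
ee_rot: [0.631, -0.446, 0.365, -0.518]
force: [0.1, -0.6, -0.1]
grip_width: 0.563
pos [564.1 236.9 182.4] shift in present tool axes [-0.5 69.  -0.8] after turn [-0.4 69.  -1.4] turn [0.008  0.0003 0.0019]
```

View pics/w4.png

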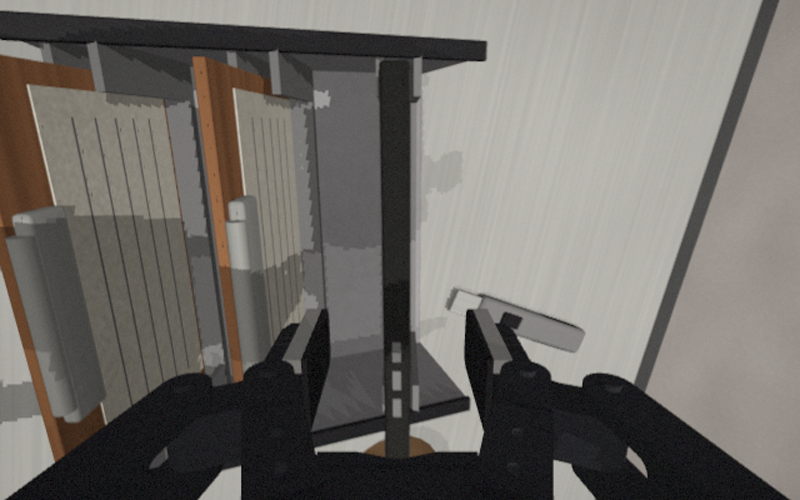

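View pics/c4.png

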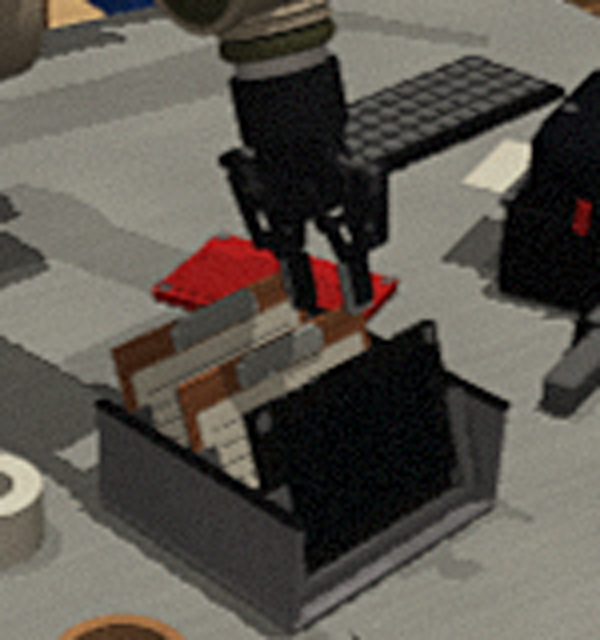

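Wrist view: the tablet's top edge is seen edge-on down column ~396, midway between the fingers (318 and 478). Tilt and yaw both agree, and the clip at (240,290) is clear of the left finger. I'll go down along the slab.

```bash
python3 -m handwheel '[{"grip":48,"tx":0,"ty":14,"tz":-0.5,"wx":0.006,"wy":0,"wz":0},{"grip":48,"tx":0,"ty":16,"tz":0,"wx":0,"wy":0,"wz":0},{"grip":48,"tx":0,"ty":16,"tz":0,"wx":0,"wy":0,"wz":0},{"grip":48,"tx":0,"ty":14,"tz":0,"wx":0,"wy":0,"wz":0},{"grip":48,"tx":0,"ty":9,"tz":0,"wx":0,"wy":0,"wz":0},{"grip":48,"tx":0,"ty":0,"tz":0,"wx":0,"wy":0,"wz":0}]'
python3 - <<'E'
from h import *
F=axes(11.3,20);d=-F.as_matrix()[:,2]
top=np.array([575.5,239.5,146.2])
goto(top+31*d,toolrot(F)); print(sense()["force"],sense()["grip_width"])
c=crop("wrist",0,640,0,400,1.25,"w5.png")
E
```

```text
time_s: 2.97
eef_pos: [588.2, 241.0, 120.6]
ee_rot: [0.634, -0.442, 0.362, -0.521]
force: [0.2, -0.0, 0.2]
grip_width: 0.565
pos [588.2 241.  120.6] shift in present tool axes [-1.   2.5 -3.2] after turn [-1.   2.6 -3.2] turn [-0.0048  0.0002  0.002 ]
[ 0.2217955  -0.00528177  0.21212837] 0.5645012501132421
```

View pics/w5.png

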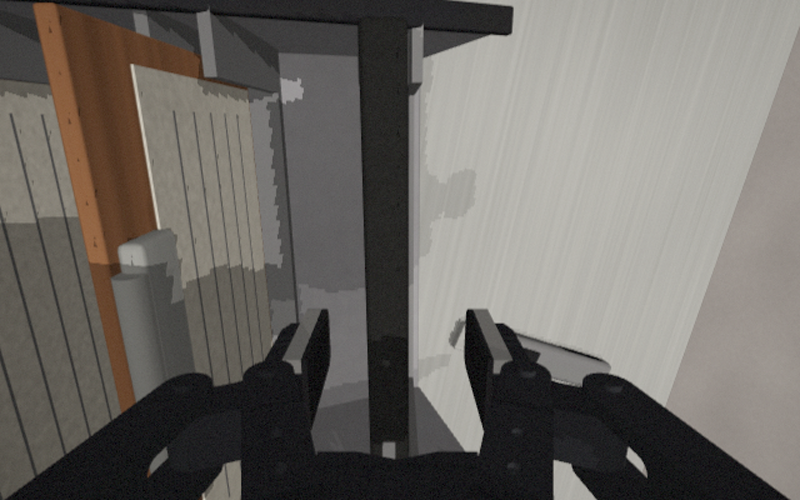

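```bash
python3 -m handwheel '[{"grip":48,"tx":-1,"ty":2,"tz":-2.5,"wx":-0.003,"wy":0,"wz":0},{"grip":48,"tx":0,"ty":0,"tz":0,"wx":0,"wy":0,"wz":0},{"grip":48,"tx":0,"ty":0,"tz":0,"wx":0,"wy":0,"wz":0}]'
python3 - <<'E'
from h import *
F=axes(11.3,20);d=-F.as_matrix()[:,2]
top=np.array([575.5,239.5,146.2])
goto(top+31*d,toolrot(F)); print(sense()["force"],sense()["grip_width"])
c=crop("wrist",160,480,200,400,2.4,"w6.png")
E
```

```text
time_s: 3.27
eef_pos: [586.0, 242.1, 119.1]
ee_rot: [0.634, -0.443, 0.362, -0.52]
force: [-0.1, 0.9, -1.2]
grip_width: 0.563
pos [586.  242.1 119.1] shift in present tool axes [ 0.5  1.8 -0.9] after turn [ 0.5  1.8 -0.9] turn [-0.0039  0.0011  0.0017]
[-0.05870338  0.90959395 -1.20809372] 0.5625282144449375
```

View pics/w6.png

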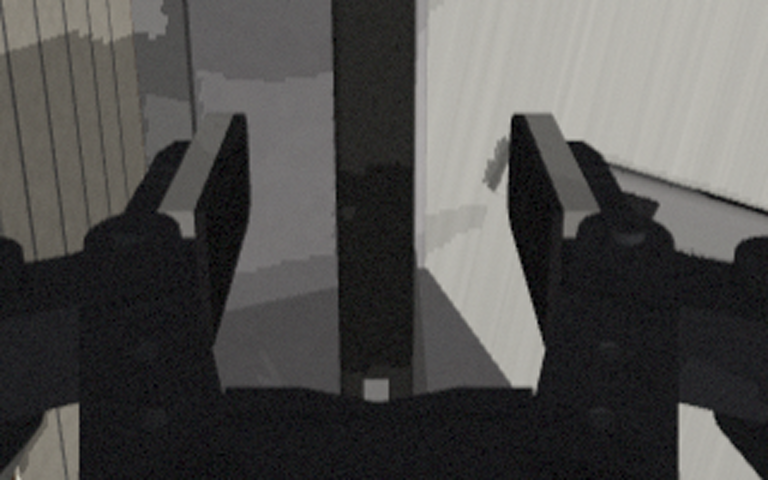

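```bash
python3 -m handwheel '[{"grip":44,"tx":0,"ty":1,"tz":-0.8,"wx":-0.003,"wy":0,"wz":0},{"grip":30,"tx":0,"ty":0,"tz":0,"wx":0,"wy":0,"wz":0},{"grip":20,"tx":0,"ty":0,"tz":0,"wx":0,"wy":0,"wz":0},{"grip":14,"tx":0,"ty":0,"tz":0,"wx":0,"wy":0,"wz":0},{"grip":8,"tx":0,"ty":0,"tz":0,"wx":0,"wy":0,"wz":0},{"grip":8,"tx":0,"ty":0,"tz":0,"wx":0,"wy":0,"wz":0},{"grip":8,"tx":0,"ty":0,"tz":0,"wx":0,"wy":0,"wz":0},{"grip":8,"tx":0,"ty":0,"tz":0,"wx":0,"wy":0,"wz":0}]' 80
python3 - <<'E'
from h import *
F=axes(11.3,20);d=-F.as_matrix()[:,2]
top=np.array([575.5,239.5,146.2])
goto(top+31*d,toolrot(F)); s=sense();print(s["force"],s["wrist_torque"],s["grip_width"])
c=crop("wrist",0,640,0,400,1.25,"w7.png")
E
```

```text
time_s: 3.98
eef_pos: [585.9, 242.0, 117.4]
ee_rot: [0.633, -0.444, 0.363, -0.52]
force: [2.2, -0.1, 2.4]
grip_width: 0.125
pos [585.9 242.  117.4] shift in present tool axes [ 0.4  0.3 -0.2] after turn [ 0.4  0.3 -0.2] turn [-0.0012  0.0013  0.0018]
[ 2.16505433 -0.11436775  2.4288492 ] [ 0.05233256 -0.30224904  0.1151146 ] 0.12476383911329729
```

View pics/w7.png

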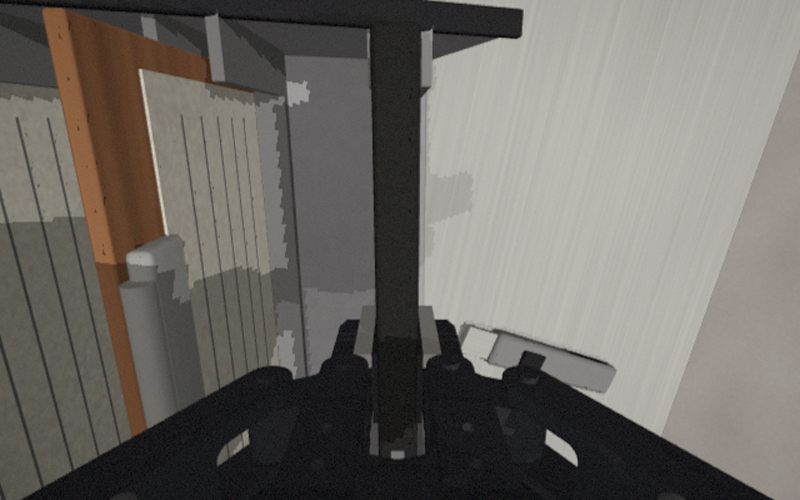

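The opening is ~11 mm, so the tablet is gripped, with little side force. I'll draw it up along the slot.

```bash
python3 -m handwheel '[{"grip":8,"tx":0,"ty":-4,"tz":0,"wx":0,"wy":0,"wz":0},{"grip":8,"tx":0,"ty":-7,"tz":0,"wx":0,"wy":0,"wz":0},{"grip":8,"tx":0,"ty":-7,"tz":0,"wx":0,"wy":0,"wz":0},{"grip":8,"tx":0,"ty":-7,"tz":0,"wx":0,"wy":0,"wz":0}]'
python3 - <<'E'
from h import *
F=axes(11.3,20);d=-F.as_matrix()[:,2]
top=np.array([575.5,239.5,146.2])
goto(top+6*d,toolrot(F)); s=sense();print(s["force"],s["wrist_torque"],s["grip_width"])
c=crop("scene",280,430,90,250,4,"c8.png")
E
```

```text
time_s: 4.37
eef_pos: [577.4, 240.2, 140.0]
ee_rot: [0.633, -0.444, 0.363, -0.52]
force: [7.4, 0.9, -6.5]
grip_width: 0.125
pos [577.4 240.2 140. ] shift in present tool axes [ 0.3 -0.5  0.3] after turn [ 0.3 -0.5  0.3] turn [-0.0001  0.001   0.0019]
[ 7.44549289  0.8754565  -6.46161596] [ 0.21153498 -0.96335006  0.27794881] 0.12511133720687656
```

View pics/c8.png

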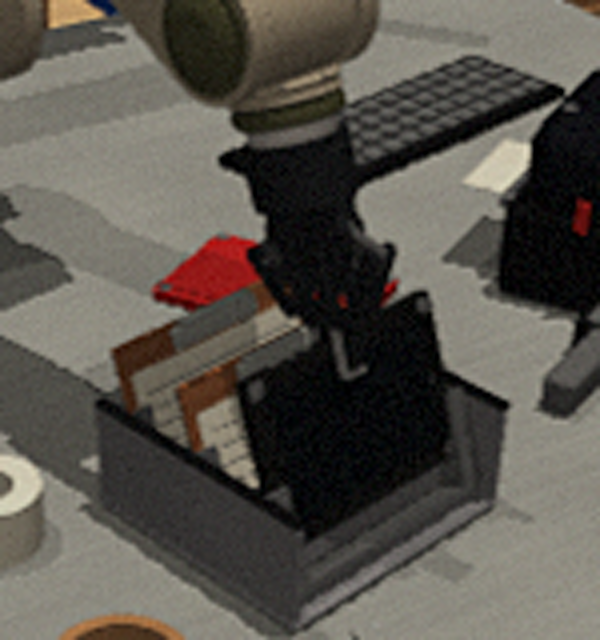

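```bash
python3 -m handwheel '[{"grip":8,"tx":0,"ty":-5,"tz":0.6,"wx":0,"wy":0,"wz":0},{"grip":8,"tx":0,"ty":-7,"tz":0.4,"wx":0,"wy":0,"wz":0},{"grip":8,"tx":0,"ty":-7,"tz":0,"wx":0,"wy":0,"wz":0}]'
python3 - <<'E'
from h import *
s=sense();print(s["eef_pos"],s["force"],s["wrist_torque"],s["grip_width"])
E
```

```text
time_s: 4.67
eef_pos: [571.2, 239.1, 157.7]
ee_rot: [0.633, -0.445, 0.363, -0.519]
force: [3.7, 0.5, -6.2]
grip_width: 0.123
[571.24570943 239.05687533 157.74240902] [ 3.70106488  0.4511176  -6.16743871] [ 0.04955892 -0.44804889  0.24830363] 0.12324097467469995
```

```bash
python3 -m handwheel '[{"grip":8,"tx":0,"ty":-7,"tz":0.3,"wx":0,"wy":0,"wz":0},{"grip":8,"tx":0,"ty":-8,"tz":0.2,"wx":0,"wy":0,"wz":0},{"grip":8,"tx":0,"ty":-8,"tz":0,"wx":0,"wy":0,"wz":0},{"grip":8,"tx":0,"ty":-9,"tz":0,"wx":0,"wy":0,"wz":0},{"grip":8,"tx":0,"ty":-10,"tz":0,"wx":0,"wy":0,"wz":0},{"grip":8,"tx":0,"ty":-14,"tz":0,"wx":0,"wy":0,"wz":0},{"grip":8,"tx":0,"ty":-18,"tz":0,"wx":0,"wy":0,"wz":0},{"grip":8,"tx":0,"ty":-18,"tz":0,"wx":0,"wy":0,"wz":0},{"grip":8,"tx":0,"ty":-18,"tz":0,"wx":0,"wy":0,"wz":0},{"grip":8,"tx":0,"ty":-18,"tz":0,"wx":0,"wy":0,"wz":0}]'
python3 - <<'E'
from h import *
s=sense();print(s["eef_pos"],s["force"],s["wrist_torque"],s["grip_width"])
c=crop("scene",120,440,40,310,2.2,"c9.png")
c=crop("wrist",0,640,0,400,1.25,"w9.png")
E
```

```text
time_s: 5.5
eef_pos: [528.1, 230.8, 280.3]
ee_rot: [0.633, -0.444, 0.363, -0.52]
force: [-0.5, 0.6, -5.4]
grip_width: 0.126
[528.0501186  230.79295301 280.25895878] [-0.48521664  0.55564694 -5.36029517] [-0.06562962  0.53416347  0.07262896] 0.12597328939342503
```

View pics/c9.png

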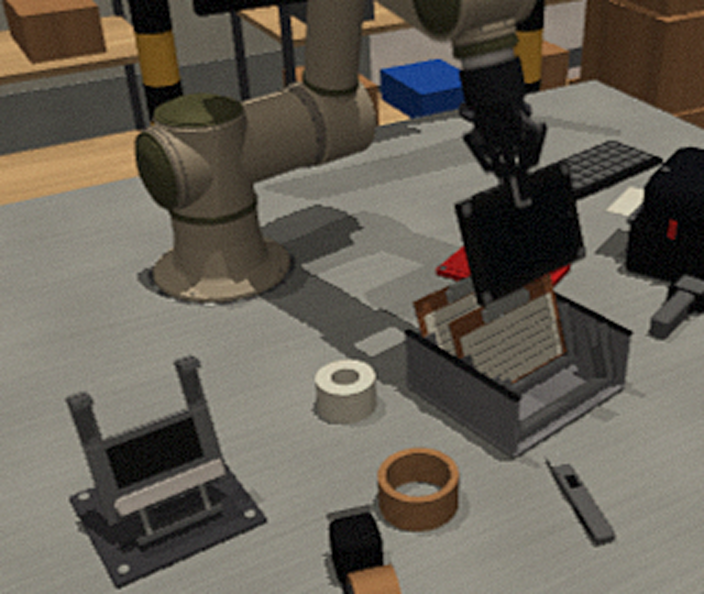

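View pics/w9.png

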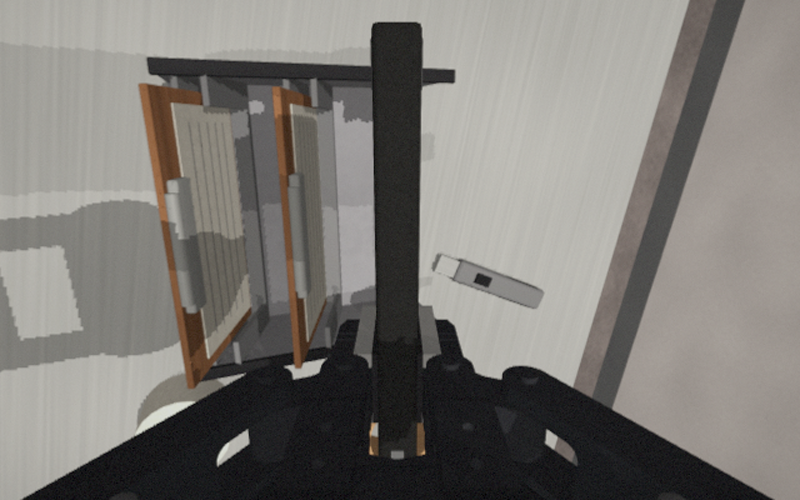

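```bash
python3 - <<'E'
from h import *
c=crop("scene",145,245,195,305,7,"m1.png")
c=crop("side",330,450,60,180,5,"m2.png")
E
```

```text
(no output)
```

View pics/m1.png

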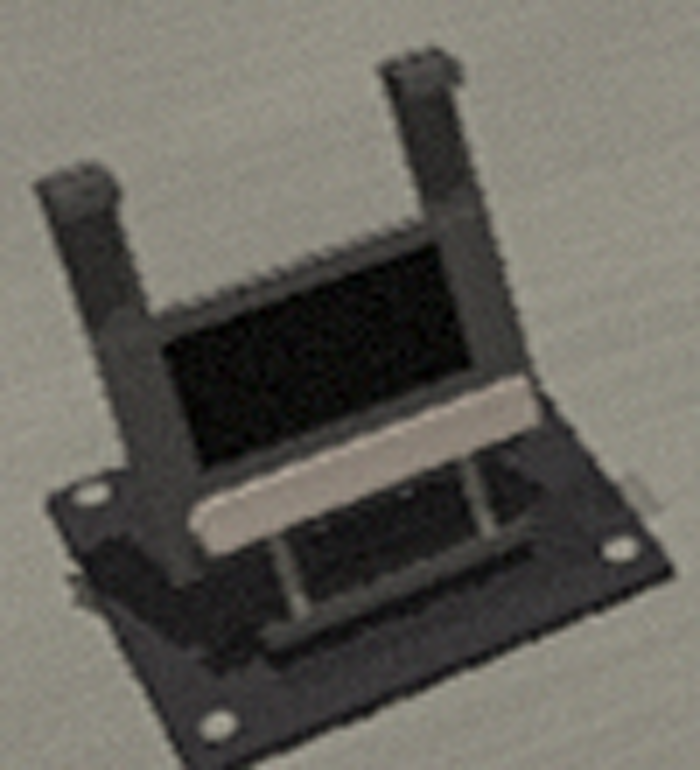

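View pics/m2.png

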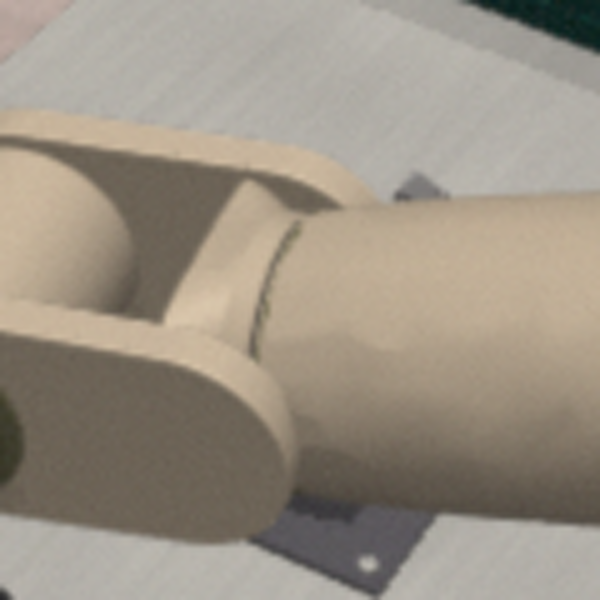

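```bash
python3 - <<'E'
from h import *
np.set_printoptions(precision=1,suppress=True)
c=eyes.capture("scene"); M=lambda x,y:(x/7+145-.43,y/7+195-.43)
yaw=3.9;F=axes(yaw,20).as_matrix()
hz=lambda x,z:50+x*np.sin(np.radians(20))+z*np.cos(np.radians(20))
a=onz(c,M(190,517),hz(27,25));b=onz(c,M(532,376),hz(27,25)); print("lip top",a,b,b-a,np.linalg.norm(b-a)); m=(a+b)/2
print("rest origin from jaw",m-F@np.array([27,0,25]))
# plate upper edge corners: inner black window? arm outer edges at top: hooks
h1=onz(c,M(40,185),hz(20,140));h2=onz(c,M(382,68),hz(20,140)); print("hook left edges (y-71,y49)",h1,h2,h2-h1,np.linalg.norm(h2-h1))
h3=onz(c,M(120,195),hz(20,136));h4=onz(c,M(462,80),hz(20,136)); print("hook right edges (y-49,71)",h3,h4,h4-h3)
print("origin from hooks",(h1+h4)/2-F@np.array([20,0,138]))
p1=onz(c,M(118,345),hz(0,85));
for p in [(92,492),(218,724),(620,549)]: print(onz(c,M(*p),8))
E
```

```text
lip top [ 579.7 -319.5   82.7] [ 569.5 -195.6   82.7] [-10.2 123.9   0. ] 124.32336249429913
rest origin from jaw [ 557.8 -258.7   50. ]
hook left edges (y-71,y49) [ 518.8 -331.9  188.4] [ 510.7 -214.3  188.4] [ -8.2 117.7   0. ] 117.97623033596923
hook right edges (y-49,71) [ 532.5 -310.1  184.6] [ 526.5 -191.4  184.6] [ -5.9 118.7   0. ]
origin from hooks [ 551.  -259.8   50. ]
[ 460.2 -339.     8. ]
[ 600.9 -330.1    8. ]
[ 591.  -179.9    8. ]
```

```bash
python3 - <<'E'
from h import *
np.set_printoptions(precision=1,suppress=True)
c=crop("wrist",280,360,10,60,9,"w10.png")
P,R=pose()
for py in (17,18,19):
    o,d=ray(c,(317,py)); o=R.inv().apply(o-P); d=R.inv().apply(d); 
    for Y in (-28,-31,-34): print(py,Y,o+d*(Y-o[1])/d[1])
T=toolrot(axes(3.9,11)); F=axes(3.9,20).as_matrix(); G=axes(3.9,11).as_matrix()
O=np.array([555,-259,50.])
foot=O+F@np.array([60,0,75]); tcp=foot+G@np.array([6,0,99]); print(foot,tcp); goto(tcp,T)
E
```

```text
17 -28 [-95.3 -28.    0.1]
17 -31 [-94.6 -31.    0.1]
17 -34 [-94.  -34.    0.1]
18 -28 [-95.  -28.    0.1]
18 -31 [-94.4 -31.    0.1]
18 -34 [-93.7 -34.    0.1]
19 -28 [-94.7 -28.    0.1]
19 -31 [-94.1 -31.    0.1]
19 -34 [-93.5 -34.    0.1]
[ 585.7 -256.9  141. ] [ 572.7 -257.8  239.3]
pos [528.8 230.9 277.6] shift in present tool axes [487.7  19.  -63. ] after turn [490.5  39.6   3.1] turn [-0.2  0.1 -0. ]
```

View pics/w10.png

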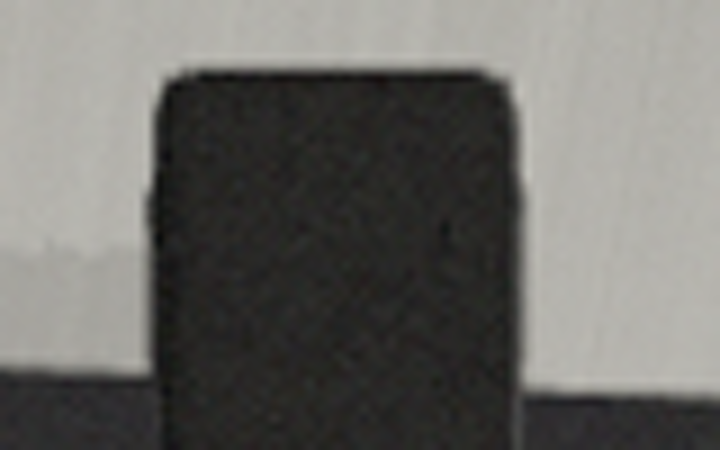

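```bash
python3 - <<'E'
from h import *
P,R=pose();print((R.inv()*toolrot(axes(3.9,11))).as_rotvec().round(4))
E
python3 -m handwheel '[{"grip":8,"tx":0,"ty":-20,"tz":0,"wx":-0.041,"wy":0.03,"wz":0},{"grip":8,"tx":0,"ty":-10,"tz":0,"wx":-0.041,"wy":0.031,"wz":0},{"grip":8,"tx":0,"ty":0,"tz":0,"wx":-0.04,"wy":0.031,"wz":0},{"grip":8,"tx":0,"ty":0,"tz":0,"wx":-0.039,"wy":0.03,"wz":0},{"grip":8,"tx":0,"ty":0,"tz":0,"wx":0,"wy":0,"wz":0}]'
python3 - <<'E'
from h import *
F=axes(3.9,20).as_matrix(); G=axes(3.9,11)
O=np.array([555,-259,50.])
tcp=O+F@np.array([60,0,75])+G.as_matrix()@np.array([6,0,99]);goto(tcp,toolrot(G))
E
```

```text
[-0.1542  0.1254 -0.0325]
time_s: 6.22
eef_pos: [520.1, 228.9, 306.1]
ee_rot: [0.571, -0.462, 0.443, -0.515]
force: [0.4, 0.7, -5.4]
grip_width: 0.125
pos [520.1 228.9 306.1] shift in present tool axes [491.1  53.8   4.5] after turn [489.2  69.3   6.2] turn [ 0.009   0.0046 -0.0314]
```

```bash
python3 -m handwheel '[{"grip":8,"tx":0,"ty":0,"tz":6,"wx":0.009,"wy":0.004,"wz":-0.031},{"grip":8,"tx":15,"ty":0,"tz":0,"wx":0,"wy":0,"wz":0},{"grip":8,"tx":25,"ty":0,"tz":0,"wx":0,"wy":0,"wz":0},{"grip":8,"tx":35,"ty":0,"tz":0,"wx":0,"wy":0,"wz":0},{"grip":8,"tx":35,"ty":0,"tz":0,"wx":0,"wy":0,"wz":0},{"grip":8,"tx":35,"ty":0,"tz":0,"wx":0,"wy":0,"wz":0},{"grip":8,"tx":35,"ty":0,"tz":0,"wx":0,"wy":0,"wz":0},{"grip":8,"tx":35,"ty":0,"tz":0,"wx":0,"wy":0,"wz":0},{"grip":8,"tx":35,"ty":0,"tz":0,"wx":0,"wy":0,"wz":0},{"grip":8,"tx":20,"ty":0,"tz":0,"wx":0,"wy":0,"wz":0}]'
python3 - <<'E'
from h import *
F=axes(3.9,20).as_matrix(); G=axes(3.9,11)
O=np.array([555,-259,50.])
tcp=O+F@np.array([60,0,75])+G.as_matrix()@np.array([6,0,99]);goto(tcp,toolrot(G))
c=crop("wrist",0,640,0,400,1.25,"w11.png")
c=crop("side",250,450,60,210,4,"s11.png")
E
```

```text
time_s: 7.05
eef_pos: [544.2, -43.2, 307.3]
ee_rot: [0.564, -0.465, 0.433, -0.527]
force: [-0.3, 0.2, -5.5]
grip_width: 0.127
pos [544.2 -43.2 307.3] shift in present tool axes [216.   69.6   0.3] after turn [216.1  69.4   0.6] turn [-0.0025  0.0009  0.0008]
```

View pics/w11.png

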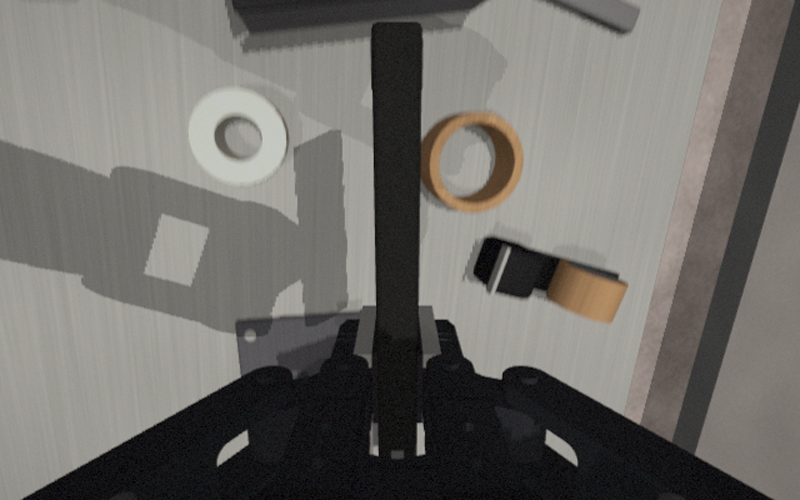

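View pics/s11.png

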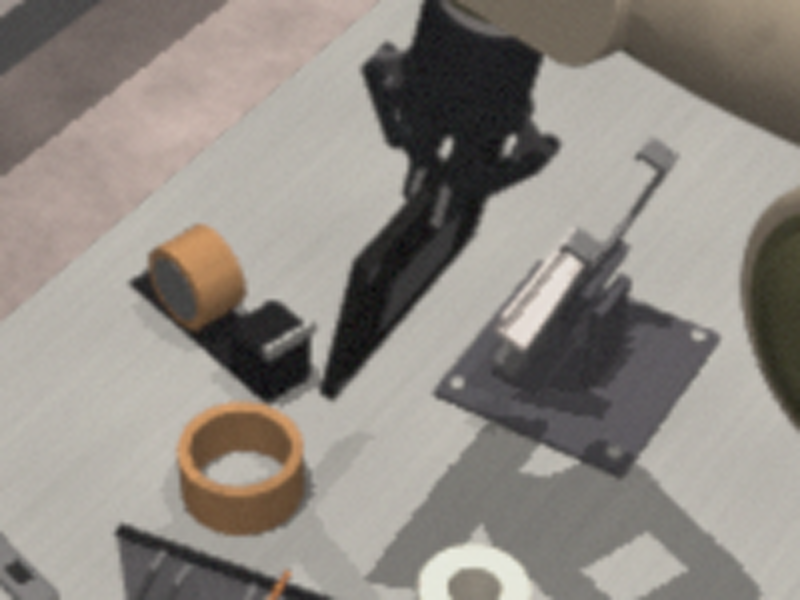

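```bash
python3 - <<'E'
from h import *
c=crop("side",355,435,90,170,9,"s12.png")
E
```

```text
(no output)
```

View pics/s12.png

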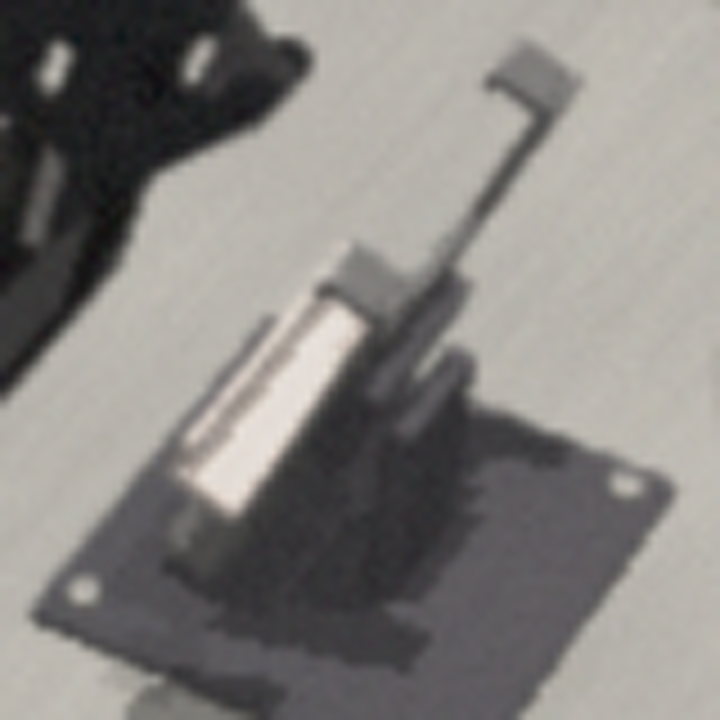

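```bash
python3 - <<'E'
from h import *
np.set_printoptions(precision=1,suppress=True)
c=eyes.capture("side"); S=lambda x,y:(x/9+355-.44,y/9+90-.44)
F=axes(3.9,20).as_matrix()
def org(px,l):
    h=50+(F@np.array(l,float))[2]; return onz(c,S(*px),h)-F@np.array(l,float)
for n,px,l in [("floor rest near",(240,515),(0,60,12)),("floor lip near",(180,470),(26,60,12)),("floor rest far*",(370,322),(0,-60,12)),
 ("hook far front",(507,57),(20,-60,142)),("hook near front",(336,266),(20,60,142)),("hole",(85,590),(0,0,0))]:
    print(n,org(px,l))
print([onz(c,S(*p),8) for p in [(85,590),(628,484)]])
a=org((507,57),(20,-60,142))+F@np.array([20,-60,142.]);b=org((336,266),(20,60,142))+F@np.array([20,60,142.]);d=b-a
print("hook-hook",d,np.linalg.norm(d),np.degrees(np.arctan2(-d[0],d[1])))
E
```

```text
floor rest near [ 555.2 -261.    50. ]
floor lip near [ 555.1 -261.1   50. ]
floor rest far* [ 561.5 -251.1   50. ]
hook far front [ 554.3 -257.6   50. ]
hook near front [ 554.5 -255.7   50. ]
hole [ 576.1 -149.8   50. ]
[array([ 597. , -185.2,    8. ]), array([ 466.6, -344.9,    8. ])]
hook-hook [ -8.  121.6   0. ] 121.85453479394393 3.7788068496614704
```

Side view: hooks at (411,96) and (392,119), the bright jaw floor around (385,143). Both views put the rest's origin near (555,-259,50) with yaw 3.8°, and the hook spacing measures 122 mm (expected 120). I'll go in front of and above the mount.

```bash
python3 -m handwheel '[{"grip":8,"tx":25,"ty":0,"tz":0,"wx":0,"wy":0,"wz":0},{"grip":8,"tx":35,"ty":0,"tz":0,"wx":0,"wy":0,"wz":0},{"grip":8,"tx":35,"ty":0,"tz":0,"wx":0,"wy":0,"wz":0},{"grip":8,"tx":35,"ty":0,"tz":0,"wx":0,"wy":0,"wz":0},{"grip":8,"tx":35,"ty":0,"tz":0,"wx":0,"wy":0,"wz":0},{"grip":8,"tx":30,"ty":0,"tz":0,"wx":0,"wy":0,"wz":0},{"grip":8,"tx":16,"ty":0,"tz":0,"wx":0,"wy":0,"wz":0},{"grip":8,"tx":5,"ty":0,"tz":0,"wx":0,"wy":0,"wz":0},{"grip":8,"tx":0,"ty":0,"tz":0,"wx":0,"wy":0,"wz":0},{"grip":8,"tx":0,"ty":0,"tz":0,"wx":0,"wy":0,"wz":0}]'
python3 - <<'E'
from h import *
F=axes(3.9,20).as_matrix(); G=axes(3.9,11)
O=np.array([555,-259,50.])
tcp=O+F@np.array([60,0,75])+G.as_matrix()@np.array([6,0,99]);goto(tcp,toolrot(G))
c=crop("wrist",0,640,0,400,1.25,"w13.png")
c=crop("scene",120,270,130,300,4,"c13.png")
c=crop("side",300,440,40,180,5,"s13.png")
print(sense()["time_s"])
E
```

```text
time_s: 8.08
eef_pos: [559.8, -253.9, 308.1]
ee_rot: [0.566, -0.465, 0.433, -0.526]
force: [0.3, 0.4, -5.2]
grip_width: 0.128
pos [ 559.8 -253.9  308.1] shift in present tool axes [ 4.9 69.9 -0.9] after turn [ 4.8 69.9 -0.7] turn [-0.0028  0.0034 -0.0017]
8.2333
```

View pics/w13.png

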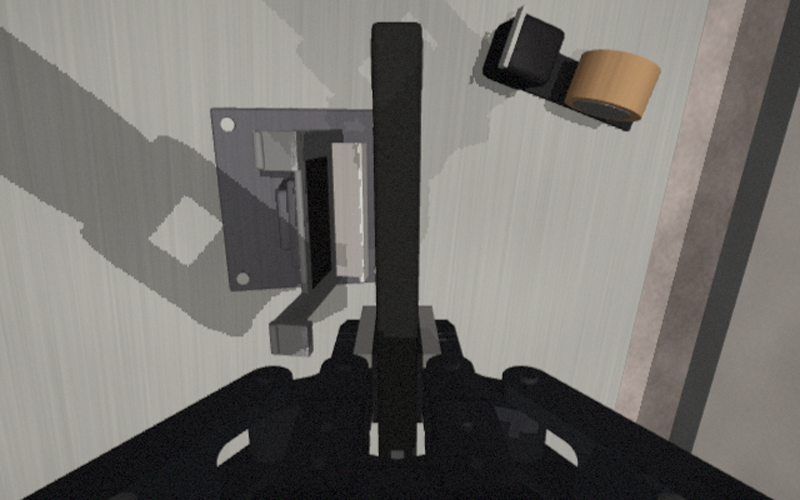

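View pics/c13.png

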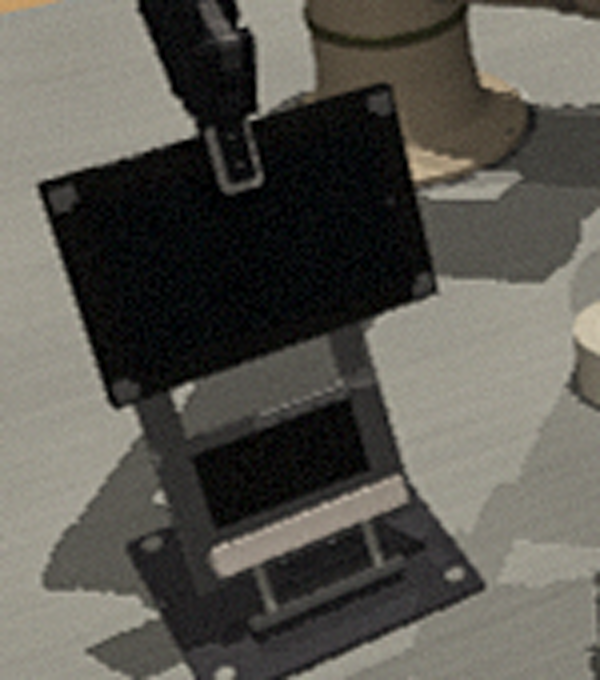

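View pics/s13.png

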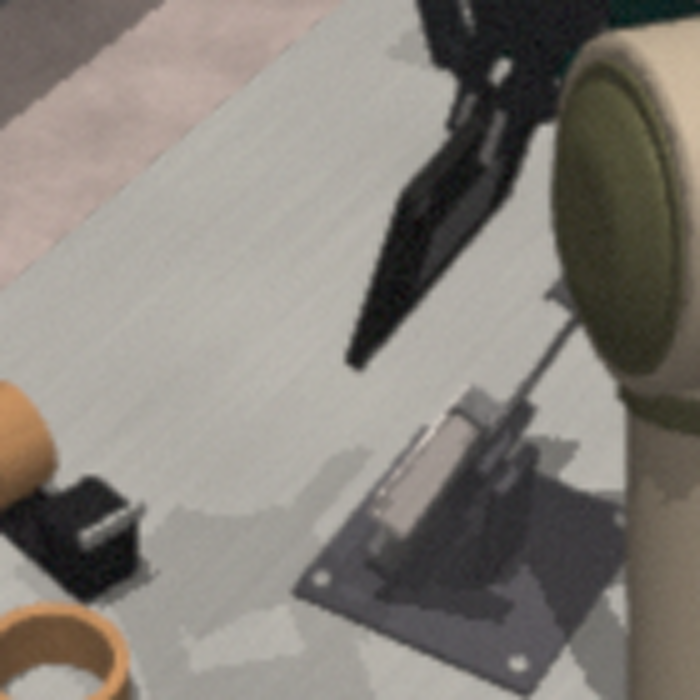

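```bash
python3 - <<'E'
from h import *
c=crop("wrist",195,305,95,215,6,"w14.png")
c=crop("wrist",195,305,205,295,6,"w15.png")
E
```

```text
(no output)
```

View pics/w14.png

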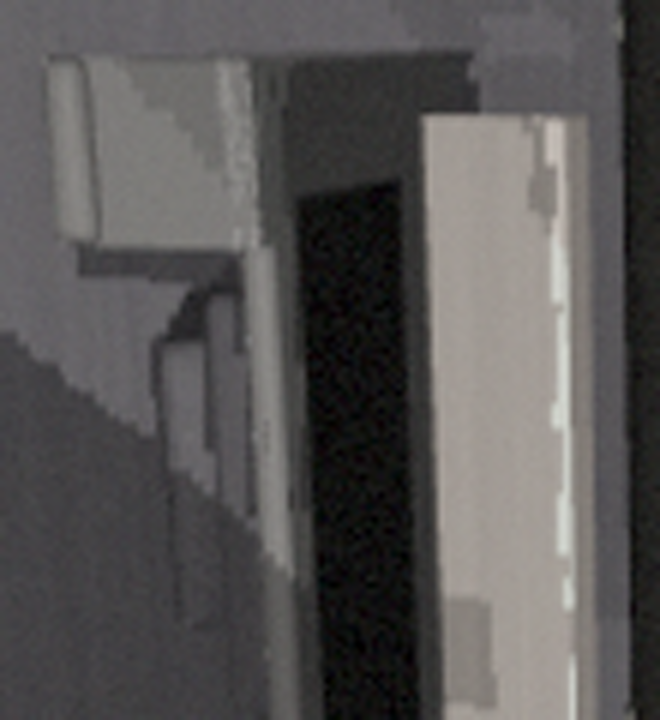

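View pics/w15.png

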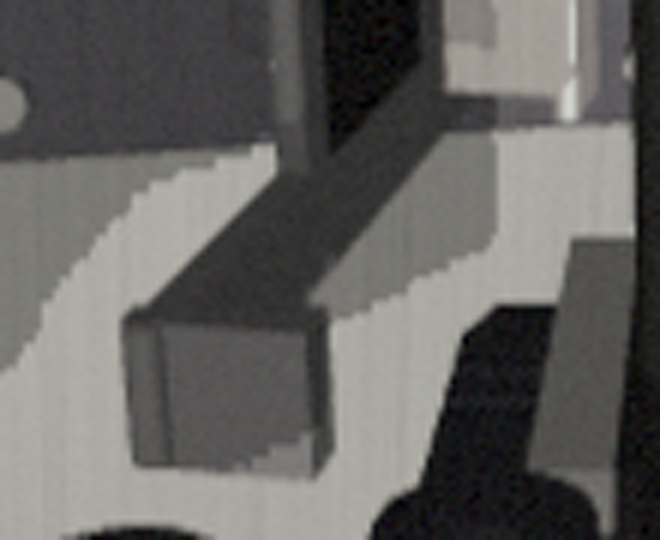

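```bash
python3 - <<'E'
from h import *
np.set_printoptions(precision=1,suppress=True)
c=eyes.capture("wrist"); A=lambda x,y:(x/6+195-.42,y/6+95-.42); B=lambda x,y:(x/6+195-.42,y/6+205-.42)
F=axes(3.9,20).as_matrix()
def org(n,px,l):
    v=F@np.array(l,float); X=onz(c,px,50+v[2]); print(n,X,X-v); return X
a=org("floor rest +",A(422,115),(0,60,12)); b=org("floor rest -",B(446,92),(0,-60,12)); d=a-b; print(np.linalg.norm(d),np.degrees(np.arctan2(-d[0],d[1])))
org("lip top +",A(590,118),(28,60,25)); org("floor lip +",A(540,116),(26,60,12)); org("floor lip -",B(568,98),(26,-60,12))
for z in(140,144):
    a=org("hook+ outer",A(248,60),(20,71,z)); org("hook+ inner",A(258,245),(20,49,z))
    org("hook- inner",B(320,318),(20,-49,z)); b=org("hook- outer",B(314,478),(20,-71,z));d=a-b; print(np.linalg.norm(d),np.degrees(np.arctan2(-d[0],d[1])))
E
```

```text
floor rest + [ 547.1 -197.    61.3] [ 555.3 -256.6   50. ]
floor rest - [ 555.4 -317.1   61.3] [ 555.4 -257.    50. ]
120.3417661335662 3.969638627758955
lip top + [ 574.4 -195.    83.1] [ 560.8 -256.1   50. ]
floor lip + [ 567.2 -195.6   70.2] [ 551.  -256.8   50. ]
floor lip - [ 578.1 -315.2   70.2] [ 553.8 -256.7   50. ]
hook+ outer [ 520.2 -188.2  188.4] [ 554.  -257.1   50. ]
hook+ inner [ 521.5 -209.6  188.4] [ 553.9 -256.5   50. ]
hook- inner [ 530.5 -305.6  188.4] [ 556.2 -254.8   50. ]
hook- outer [ 530.2 -329.3  188.4] [ 554.4 -256.5   50. ]
141.4576073751542 4.061109972490119
hook+ outer [ 520.3 -188.2  192.2] [ 555.5 -257.    50. ]
hook+ inner [ 521.6 -209.3  192.2] [ 555.3 -256.1   50. ]
hook- inner [ 530.5 -303.9  192.2] [ 557.6 -252.9   50. ]
hook- outer [ 530.1 -327.3  192.2] [ 555.7 -254.3   50. ]
139.41269109047903 4.061109972490088
```

```bash
cat >> h.py <<'E'
O=np.array([555.,-257.5,50.]); F=axes(4.0,20)
def tab(x,z,lean,y=0):
    "tcp pose for tablet foot rear at rest (x,y,z)"
    G=axes(4.0,lean); return O+F.apply([x,y,z])+G.apply([6,0,99]),toolrot(G)
def where():
    P,R=pose(); M=R.as_matrix(); T=np.c_[M[:,2],-M[:,0],-M[:,1]]
    foot=P-T@np.array([6,0,99]); l=F.inv().apply(foot-O); L=F.as_matrix().T@T
    s=sense(); print("foot in rest",l.round(1),"tip fwd deg",np.degrees(np.arctan2(-L[2,0],L[0,0])).round(2),"yaw",np.degrees(L[1,0]).round(2),"roll",np.degrees(L[2,1]).round(2),"t",round(s["time_s"],2),"F rest",F.inv().apply(s["force"]).round(1),"w",round(s["grip_width"]*85.4,1))
E
python3 - <<'E'
from h import *
where(); goto(*tab(8,45,11))
E
```

```text
foot in rest [ 71.9   2.7 144.4] tip fwd deg 8.81 yaw 0.08 roll 0.04 t 8.38 F rest [-1.7  0.2 -4.9] w 10.7
pos [ 559.6 -254.5  308.6] shift in present tool axes [  2.6 108.1 -47.6] after turn [  2.7 108.2 -47.2] turn [-0.0033  0.0014 -0.0004]
```

```bash
python3 -m handwheel '[{"grip":8,"tx":0.7,"ty":12,"tz":-5,"wx":-0.003,"wy":0,"wz":0},{"grip":8,"tx":1,"ty":20,"tz":-8,"wx":0,"wy":0,"wz":0},{"grip":8,"tx":0.5,"ty":20,"tz":-8,"wx":0,"wy":0,"wz":0},{"grip":8,"tx":0.5,"ty":20,"tz":-8,"wx":0,"wy":0,"wz":0},{"grip":8,"tx":0,"ty":20,"tz":-7,"wx":0,"wy":0,"wz":0},{"grip":8,"tx":0,"ty":10,"tz":-3,"wx":0,"wy":0,"wz":0},{"grip":8,"tx":0,"ty":5,"tz":0,"wx":0,"wy":0,"wz":0},{"grip":8,"tx":0,"ty":0,"tz":0,"wx":0,"wy":0,"wz":0}]'
python3 - <<'E'
from h import *
where(); goto(*tab(9,14,11))
c=crop("wrist",100,420,60,360,2,"w16.png")
c=crop("scene",120,270,130,300,4,"c16.png")
c=crop("side",300,440,40,180,5,"s16.png")
E
```

```text
time_s: 9.05
eef_pos: [542.1, -259.0, 195.6]
ee_rot: [0.565, -0.465, 0.434, -0.526]
force: [-0.3, 0.7, -5.4]
grip_width: 0.125
foot in rest [16.2 -0.5 44.4] tip fwd deg 9.02 yaw 0.02 roll 0.06 t 9.05 F rest [-2.1  0.7 -5. ] w 10.7
pos [ 542.1 -259.   195.6] shift in present tool axes [-0.5 31.1 -2.3] after turn [-0.6 31.1 -2.3] turn [ 0.0004  0.0004 -0.001 ]
```

View pics/w16.png

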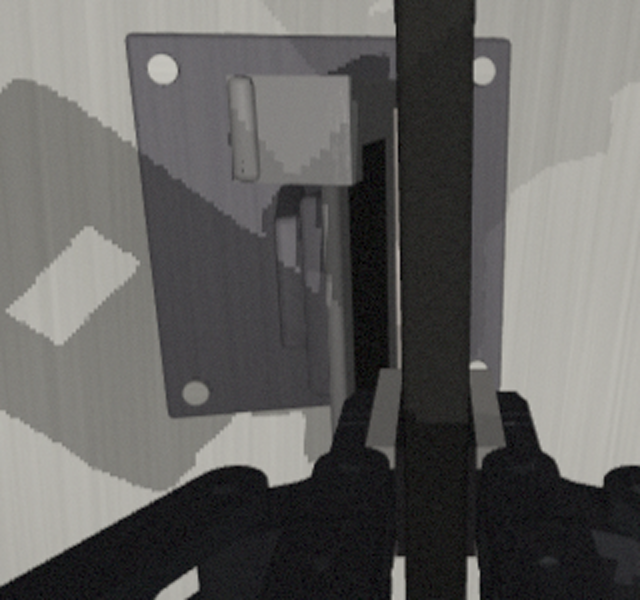

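View pics/c16.png

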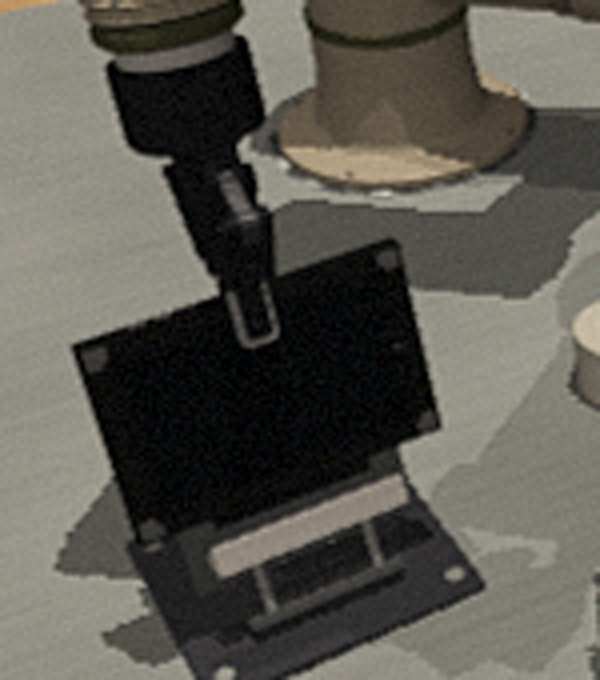

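View pics/s16.png

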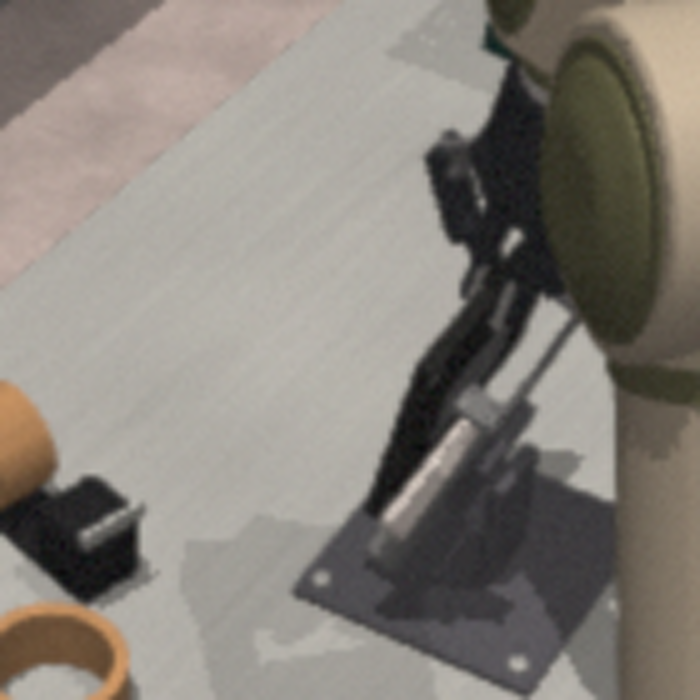

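```bash
python3 -m handwheel '[{"grip":8,"tx":-0.4,"ty":8,"tz":-1.5,"wx":0,"wy":0,"wz":0},{"grip":8,"tx":-0.4,"ty":8,"tz":-1,"wx":0,"wy":0,"wz":0},{"grip":8,"tx":0,"ty":6,"tz":0,"wx":0,"wy":0,"wz":0},{"grip":8,"tx":0,"ty":4,"tz":0,"wx":0,"wy":0,"wz":0},{"grip":8,"tx":0,"ty":0,"tz":0,"wx":0,"wy":0,"wz":0}]'
python3 - <<'E'
from h import *
where(); goto(*tab(9,14,11))
c=crop("scene",150,250,180,290,6,"c17.png")
c=crop("side",340,420,90,170,8,"s17.png")
E
```

```text
time_s: 9.62
eef_pos: [544.1, -257.9, 168.5]
ee_rot: [0.565, -0.465, 0.435, -0.525]
force: [-0.3, 0.3, -6.3]
grip_width: 0.129
foot in rest [ 8.8  0.6 18.3] tip fwd deg 9.09 yaw 0.01 roll 0.11 t 9.62 F rest [-2.4  0.3 -5.8] w 11.0
pos [ 544.1 -257.9  168.5] shift in present tool axes [0.4 4.2 0.8] after turn [0.4 4.2 0.8] turn [ 0.0015  0.0002 -0.0019]
```

View pics/c17.png

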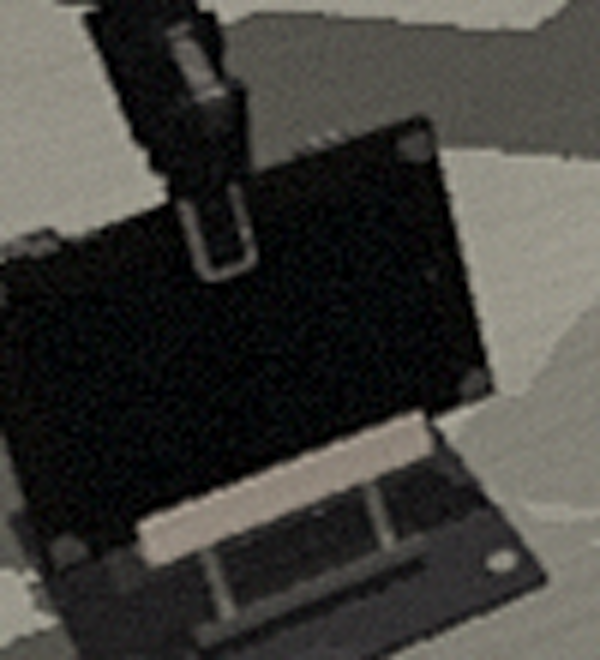

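View pics/s17.png

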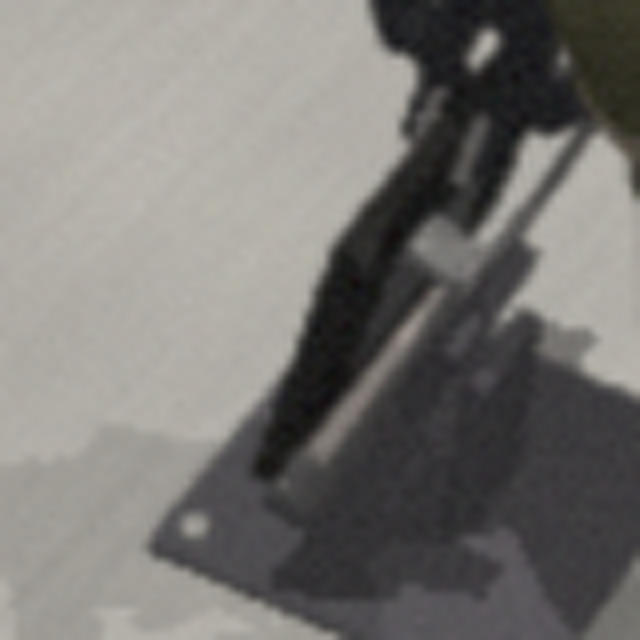

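Scene: the foot is behind the bright front lip (140,525)–(430,420) and centred to about 1 mm. Side: the tablet's top is in front of the near hook at (440,245). I'll push down along the rest in steps.

```bash
python3 -m handwheel '[{"grip":8,"tx":0,"ty":3,"tz":0.5,"wx":0,"wy":0,"wz":0},{"grip":8,"tx":0,"ty":3,"tz":0.5,"wx":0,"wy":0,"wz":0},{"grip":8,"tx":0,"ty":3,"tz":0.5,"wx":0,"wy":0,"wz":0},{"grip":8,"tx":0,"ty":0,"tz":0,"wx":0,"wy":0,"wz":0}]'
python3 - <<'E'
from h import *
where()
E
```

```text
time_s: 10.05
eef_pos: [547.8, -258.1, 161.8]
ee_rot: [0.565, -0.465, 0.433, -0.526]
force: [-3.3, 1.2, 3.2]
grip_width: 0.126
foot in rest [10.2 -0.1 10.6] tip fwd deg 8.95 yaw 0.04 roll -0.01 t 10.05 F rest [-1.9  1.4  4.1] w 10.8
```

```bash
python3 -m handwheel '[{"grip":8,"tx":0,"ty":3,"tz":-0.3,"wx":0,"wy":0,"wz":0},{"grip":8,"tx":0,"ty":3,"tz":-0.3,"wx":0,"wy":0,"wz":0},{"grip":8,"tx":0,"ty":3,"tz":0,"wx":0,"wy":0,"wz":0},{"grip":8,"tx":0,"ty":3,"tz":0.2,"wx":0,"wy":0,"wz":0},{"grip":8,"tx":0,"ty":1,"tz":0,"wx":0,"wy":0,"wz":0},{"grip":8,"tx":0,"ty":0,"tz":0,"wx":0,"wy":0,"wz":0}]'
python3 - <<'E'
from h import *
where();goto(*tab(0.5,-4,20))
c=crop("scene",150,250,180,290,6,"c18.png")
E
```

```text
time_s: 10.55
eef_pos: [550.9, -258.0, 150.5]
ee_rot: [0.565, -0.464, 0.432, -0.527]
force: [-2.0, 3.4, 10.0]
grip_width: 0.126
foot in rest [ 9.5 -0.4 -1.1] tip fwd deg 8.75 yaw 0.03 roll -0.08 t 10.55 F rest [ 1.8  3.6 10. ] w 10.8
pos [ 550.9 -258.   150.5] shift in present tool axes [ -0.3   4.5 -23.6] after turn [ -0.2   0.9 -24. ] turn [0.1527 0.0007 0.0015]
```

View pics/c18.png

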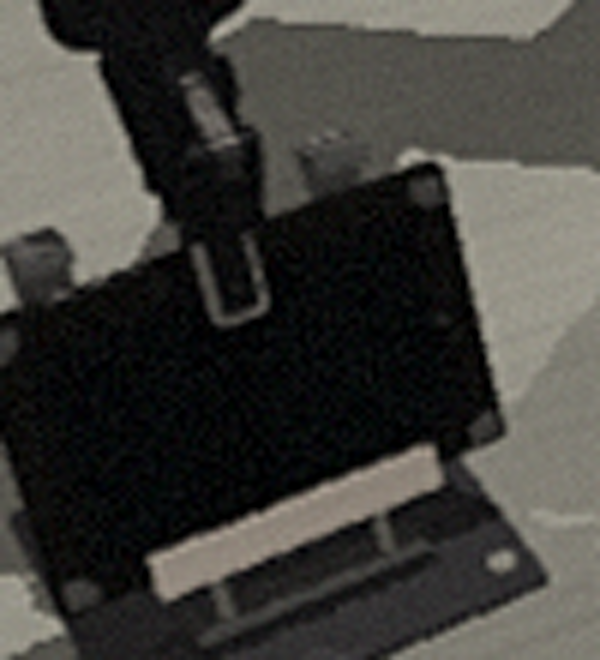

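```bash
python3 -m handwheel '[{"grip":8,"tx":0,"ty":2,"tz":0,"wx":0,"wy":0,"wz":0},{"grip":8,"tx":0,"ty":0.6,"tz":-4.8,"wx":0.03,"wy":0,"wz":0},{"grip":8,"tx":0,"ty":0.4,"tz":-4.8,"wx":0.03,"wy":0,"wz":0},{"grip":8,"tx":0,"ty":0.2,"tz":-4.8,"wx":0.03,"wy":0,"wz":0},{"grip":8,"tx":0,"ty":0,"tz":0,"wx":0,"wy":0,"wz":0}]'
python3 - <<'E'
from h import *
where();goto(*tab(0.5,-4,20))
c=crop("side",340,420,70,150,8,"s19.png")
c=crop("wrist",100,420,60,360,2,"w19.png")
E
```

```text
time_s: 11.02
eef_pos: [537.9, -259.8, 145.3]
ee_rot: [0.585, -0.437, 0.406, -0.548]
force: [2.6, 3.2, 12.0]
grip_width: 0.132
foot in rest [ 4.7 -1.6 -3.1] tip fwd deg 3.31 yaw -0.03 roll -0.24 t 11.02 F rest [ 6.7  3.  10.3] w 11.3
pos [ 537.9 -259.8  145.3] shift in present tool axes [-1.1  1.  -9.8] after turn [-1.1  0.4 -9.9] turn [ 0.0578 -0.0004  0.0042]
```

View pics/s19.png

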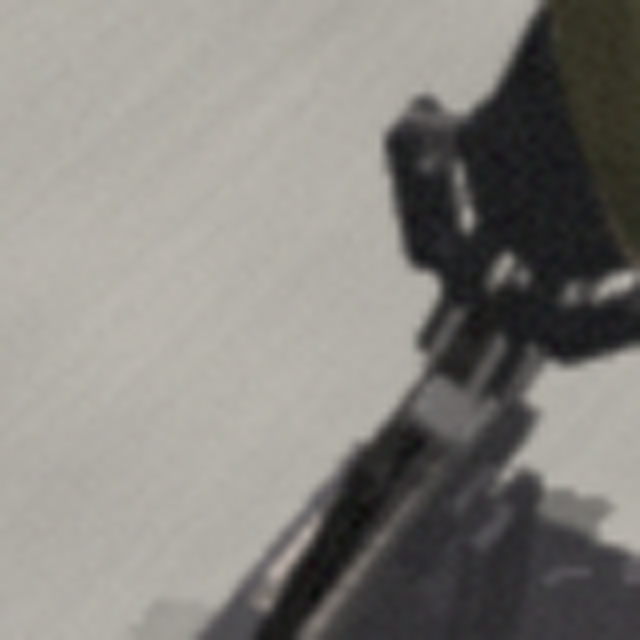

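View pics/w19.png

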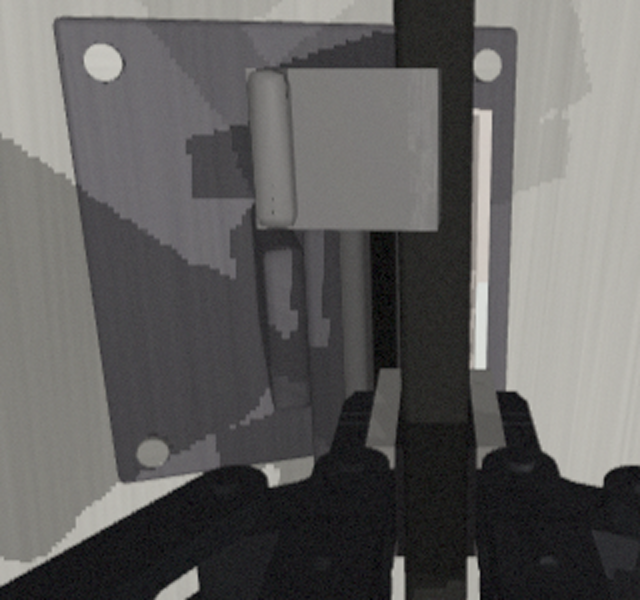

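```bash
python3 -m handwheel '[{"grip":8,"tx":-0.5,"ty":0.3,"tz":-4,"wx":0.024,"wy":0,"wz":0.002},{"grip":8,"tx":-0.5,"ty":0.2,"tz":-4,"wx":0.024,"wy":0,"wz":0.002},{"grip":8,"tx":0,"ty":0,"tz":-1.5,"wx":0.01,"wy":0,"wz":0},{"grip":8,"tx":0,"ty":0,"tz":0,"wx":0,"wy":0,"wz":0}]'
python3 - <<'E'
from h import *
where();goto(*tab(0,-4,20))
c=crop("wrist",100,420,60,360,2,"w20.png")
c=crop("scene",150,250,180,290,6,"c20.png")
E
```

```text
time_s: 11.45
eef_pos: [529.6, -260.2, 142.6]
ee_rot: [0.598, -0.42, 0.391, -0.559]
force: [3.9, 1.7, 12.0]
grip_width: 0.125
foot in rest [ 1.6 -1.2 -3.3] tip fwd deg -0.01 yaw -0.01 roll -0.12 t 11.45 F rest [7.9 1.4 9.9] w 10.7
pos [ 529.6 -260.2  142.6] shift in present tool axes [-0.9  0.7 -1.6] after turn [-0.9  0.7 -1.6] turn [-0.0001 -0.0002  0.0021]
```

View pics/w20.png

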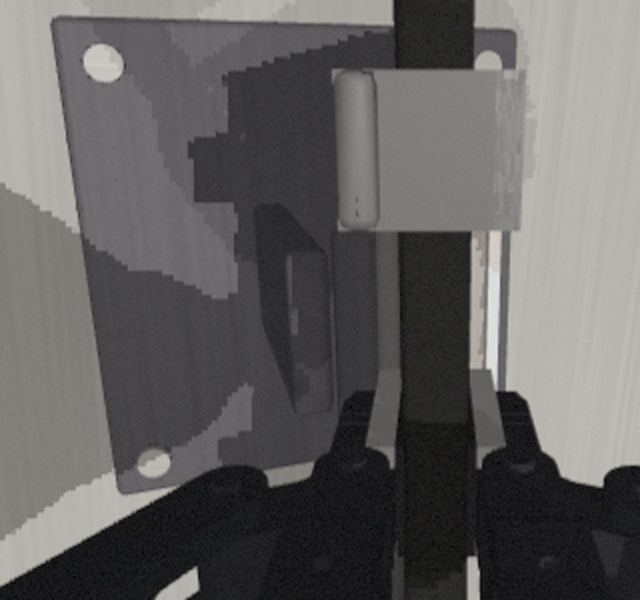

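View pics/c20.png

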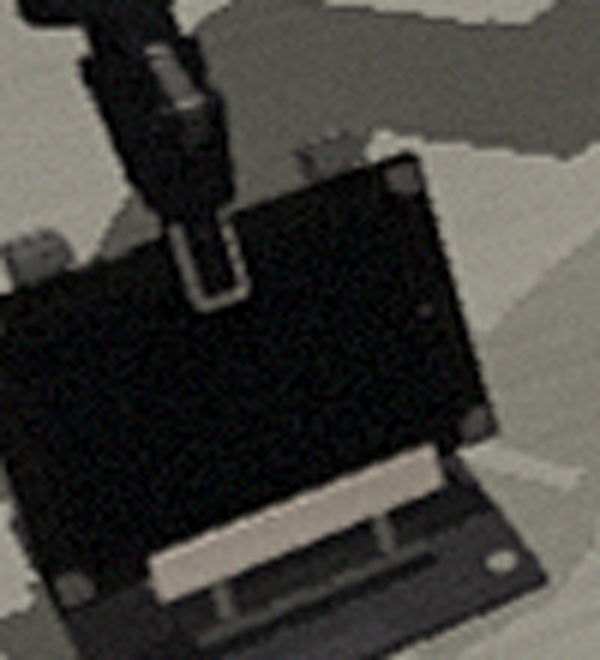

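Scene and wrist views: the top edge is under both hooks, behind their lips, and the tablet is flat against the rest (tip 0°). It sits ~1.2 mm to the -y side. I'll correct that while letting the jaw lift it gently.

```bash
python3 -m handwheel '[{"grip":8,"tx":-0.7,"ty":0,"tz":-0.7,"wx":0,"wy":0,"wz":0.002},{"grip":8,"tx":-0.7,"ty":-1,"tz":-0.5,"wx":0,"wy":0,"wz":0},{"grip":8,"tx":0,"ty":-1.5,"tz":0,"wx":0,"wy":0,"wz":0},{"grip":8,"tx":0,"ty":-1.5,"tz":0,"wx":0,"wy":0,"wz":0},{"grip":8,"tx":0,"ty":-1.5,"tz":0,"wx":0,"wy":0,"wz":0},{"grip":8,"tx":0,"ty":-1,"tz":0,"wx":0,"wy":0,"wz":0},{"grip":8,"tx":0,"ty":0,"tz":0,"wx":0,"wy":0,"wz":0}]'
python3 - <<'E'
from h import *
where();goto(*tab(0,6,20))
E
```

```text
time_s: 12.13
eef_pos: [526.2, -259.7, 148.2]
ee_rot: [0.599, -0.42, 0.391, -0.559]
force: [2.8, -2.1, 8.6]
grip_width: 0.127
foot in rest [ 0.4 -0.3  3.1] tip fwd deg 0.06 yaw 0.03 roll -0.07 t 12.13 F rest [ 5.4 -2.3  7.2] w 10.9
pos [ 526.2 -259.7  148.2] shift in present tool axes [-0.1 -2.9 -0.5] after turn [-0.1 -2.9 -0.5] turn [0.001  0.0005 0.0013]
```

```bash
python3 -m handwheel '[{"grip":8,"tx":0,"ty":-1,"tz":0,"wx":0,"wy":0,"wz":0},{"grip":8,"tx":0,"ty":-1,"tz":0,"wx":0,"wy":0,"wz":0},{"grip":8,"tx":0,"ty":-0.8,"tz":0,"wx":0,"wy":0,"wz":0},{"grip":8,"tx":0,"ty":0,"tz":0,"wx":0,"wy":0,"wz":0}]'
python3 - <<'E'
from h import *
where()
c=crop("wrist",100,420,60,360,2,"w21.png")
c=crop("scene",150,250,180,290,6,"c21.png")
E
```

```text
time_s: 12.47
eef_pos: [525.0, -259.5, 150.3]
ee_rot: [0.599, -0.42, 0.392, -0.558]
force: [2.7, -2.8, 7.6]
grip_width: 0.126
foot in rest [-0.2  0.1  5.6] tip fwd deg 0.12 yaw 0.03 roll -0.02 t 12.47 F rest [ 4.9 -3.   6.3] w 10.7
```

View pics/c21.png

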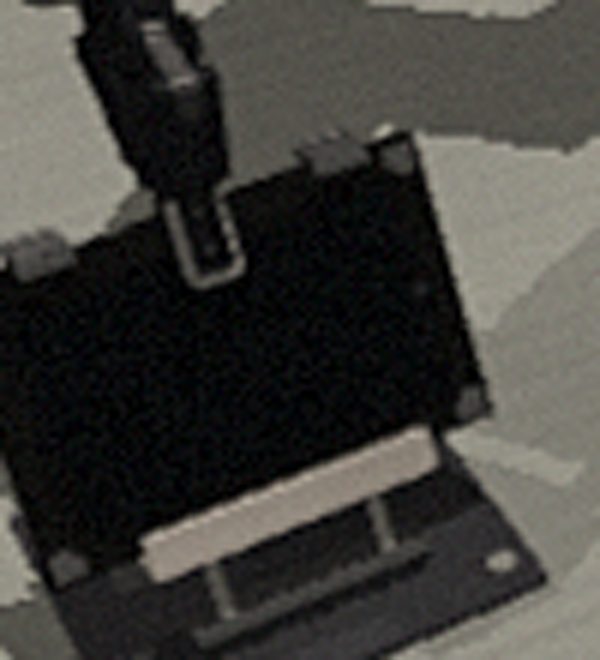

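View pics/w21.png

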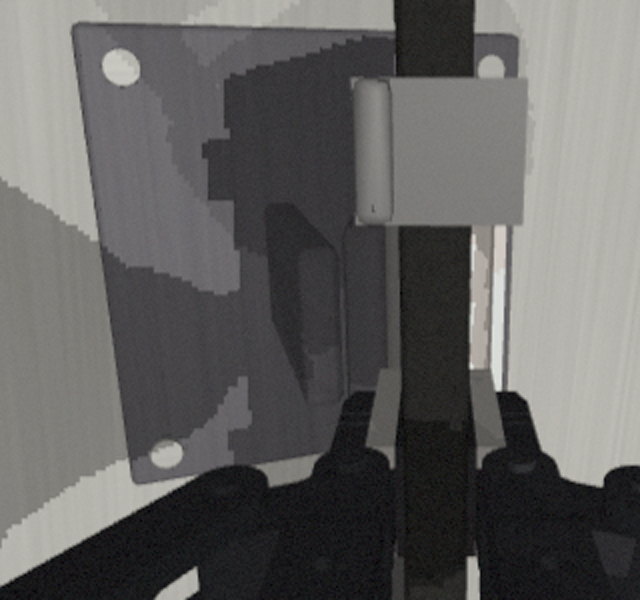

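```bash
python3 -m handwheel '[{"grip":8,"tx":0,"ty":-0.7,"tz":0.3,"wx":-0.001,"wy":0,"wz":0},{"grip":8,"tx":0,"ty":-0.7,"tz":0.2,"wx":0,"wy":0,"wz":0},{"grip":8,"tx":0,"ty":-0.4,"tz":0,"wx":0,"wy":0,"wz":0},{"grip":8,"tx":0,"ty":0,"tz":0,"wx":0,"wy":0,"wz":0}]'
python3 - <<'E'
from h import *
where()
E
```

```text
time_s: 12.9
eef_pos: [524.9, -259.4, 151.3]
ee_rot: [0.598, -0.421, 0.392, -0.558]
force: [6.8, -5.1, 1.2]
grip_width: 0.128
foot in rest [-0.1  0.2  6.6] tip fwd deg 0.2 yaw 0.01 roll -0.01 t 12.9 F rest [ 6.5 -5.6 -1. ] w 10.9
```

The vertical force has dropped from 6.3 to -1 N, so the hooks are bearing. I'll release gently.

```bash
python3 -m handwheel '[{"grip":8,"tx":0,"ty":0,"tz":0,"wx":0,"wy":0,"wz":0},{"grip":8,"tx":0,"ty":0,"tz":0,"wx":0,"wy":0,"wz":0},{"grip":12,"tx":0,"ty":0,"tz":0,"wx":0,"wy":0,"wz":0},{"grip":16,"tx":0,"ty":0,"tz":0,"wx":0,"wy":0,"wz":0},{"grip":22,"tx":0,"ty":0,"tz":0,"wx":0,"wy":0,"wz":0},{"grip":28,"tx":0,"ty":0,"tz":0,"wx":0,"wy":0,"wz":0},{"grip":30,"tx":0,"ty":0,"tz":0,"wx":0,"wy":0,"wz":0},{"grip":30,"tx":0,"ty":0,"tz":0,"wx":0,"wy":0,"wz":0},{"grip":30,"tx":0,"ty":0,"tz":0,"wx":0,"wy":0,"wz":0}]' 30
python3 - <<'E'
from h import *
where()
c=crop("wrist",100,420,60,360,2,"w22.png")
c=crop("scene",150,250,180,290,6,"c22.png")
E
```

```text
time_s: 13.65
eef_pos: [522.8, -257.3, 149.1]
ee_rot: [0.599, -0.421, 0.395, -0.555]
force: [1.0, -0.3, 0.5]
grip_width: 0.352
foot in rest [-3.3  3.1  5.2] tip fwd deg 0.59 yaw 0.01 roll 0.39 t 13.65 F rest [ 1.1 -0.4  0.2] w 30.1
```

View pics/c22.png

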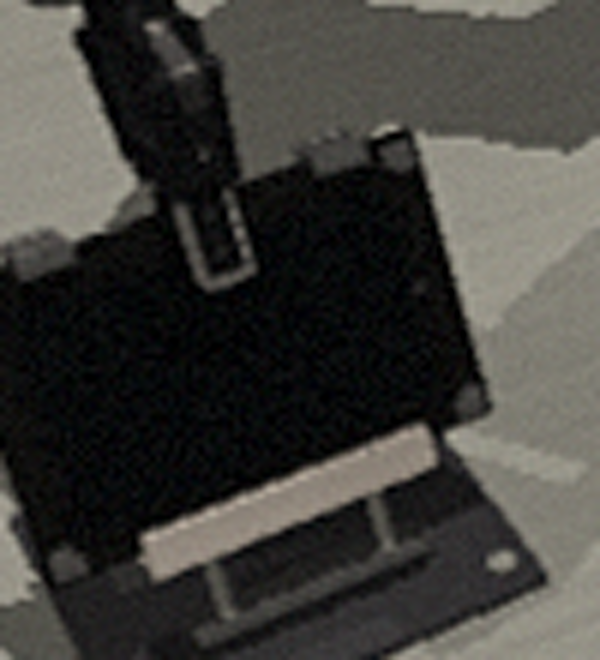

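View pics/w22.png

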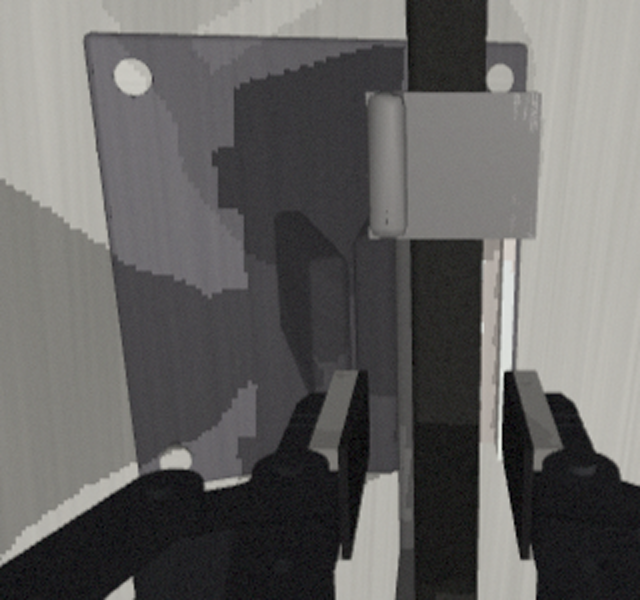

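```bash
python3 -m handwheel '[{"grip":32,"tx":0,"ty":-3,"tz":2,"wx":0,"wy":0,"wz":0},{"grip":32,"tx":0,"ty":-8,"tz":0.5,"wx":0,"wy":0,"wz":0},{"grip":32,"tx":0,"ty":-12,"tz":0,"wx":0,"wy":0,"wz":0},{"grip":32,"tx":0,"ty":-18,"tz":0,"wx":0,"wy":0,"wz":0},{"grip":32,"tx":0,"ty":-25,"tz":0,"wx":0,"wy":0,"wz":0},{"grip":32,"tx":0,"ty":-25,"tz":0,"wx":0,"wy":0,"wz":0},{"grip":32,"tx":0,"ty":-20,"tz":0,"wx":0,"wy":0,"wz":0},{"grip":32,"tx":0,"ty":0,"tz":0,"wx":0,"wy":0,"wz":0}]'
python3 - <<'E'
from h import *
where()
c=crop("wrist",0,640,0,400,1.25,"w23.png")
c=crop("scene",140,260,180,300,6,"c23.png")
c=crop("side",340,440,70,170,6,"s23.png")
E
```

```text
time_s: 14.42
eef_pos: [488.4, -261.6, 260.0]
ee_rot: [0.598, -0.421, 0.392, -0.557]
force: [0.4, 0.2, 1.7]
grip_width: 0.378
foot in rest [  2.6   0.6 121.2] tip fwd deg 0.29 yaw 0.09 roll 0.02 t 14.42 F rest [1.  0.1 1.4] w 32.3
```

View pics/c23.png

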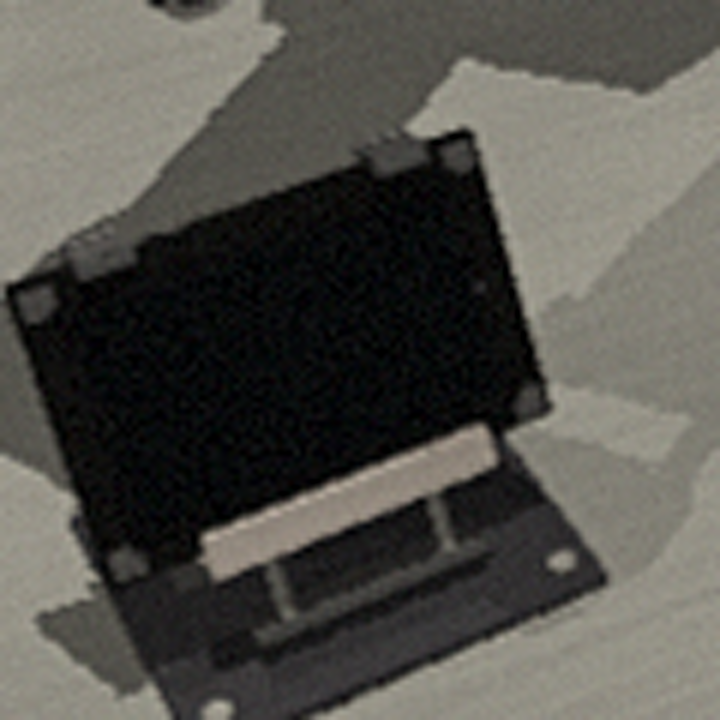

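View pics/w23.png

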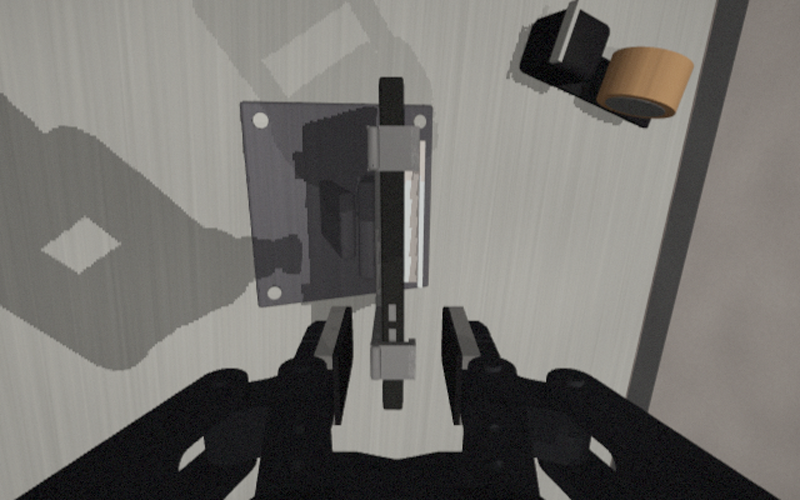

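View pics/s23.png

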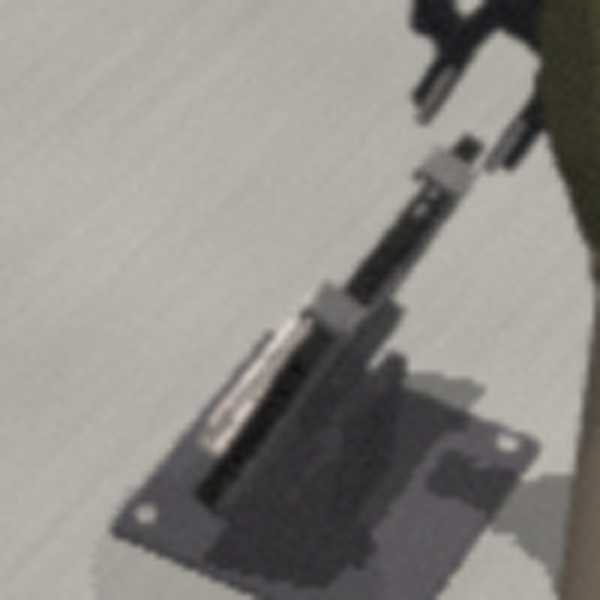

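```bash
python3 - <<'E'
from h import *
np.set_printoptions(precision=1,suppress=True)
c=crop("wrist",290,345,55,145,7,"w24.png"); crop("wrist",290,345,265,335,8,"w25.png")
E
```

```text
(no output)
```

View pics/w24.png

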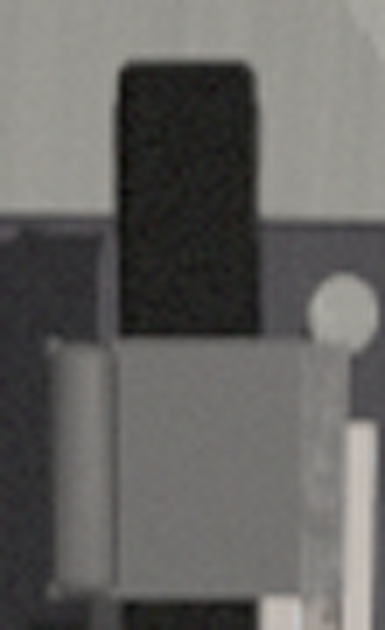

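View pics/w25.png

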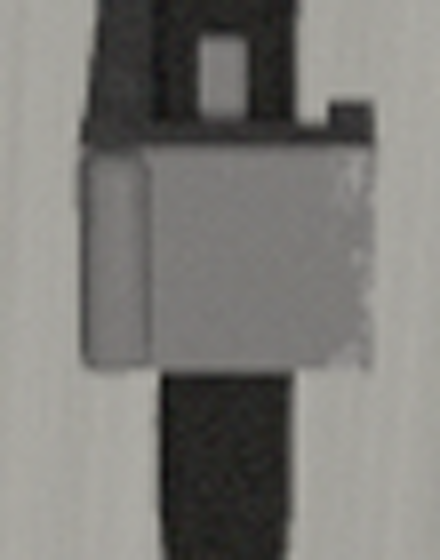

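```bash
python3 - <<'E'
from h import *
np.set_printoptions(precision=2,suppress=True)
c=crop("wrist",290,345,265,365,6,"w26.png")
im=c["pixels"].astype(int).sum(2)
print(im[315:350,318]); print(im[55:72,317]); print(sense()["eef_pos"])
E
```

```text
[110 111 121 115 119  99 110 116 105 119 110 106  88 110 101 117 125 120
 113 112  93 408 486 483 487 488 487 483 488 491 487 491 484 491 489]
[442 444 449 441 449 446 452 455 398 254 101  97  98 101  84 101  96]
[ 488.26 -260.18  253.74]
```

View pics/w26.png

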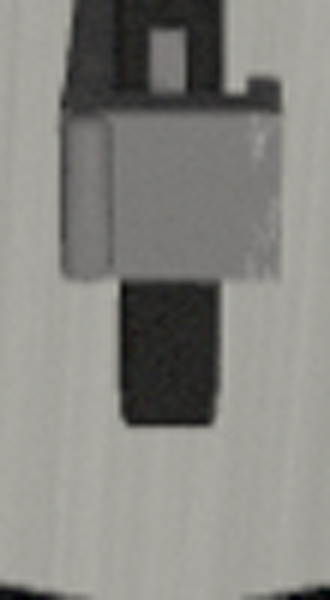

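```bash
python3 - <<'E'
from h import *
np.set_printoptions(precision=1,suppress=True)
c=eyes.capture("wrist")
def yr(px,x,z):
    h=(O+F.apply([x,0,z]))[2]; return F.inv().apply(onz(c,px,h)-O)
a=yr((317,63.8),6,136);b=yr((318,335.2),6,136);print("tablet",a,b,"mid",(a+b)/2)
for z in(141,144):
    a=yr((322,103.2),10,z);b=yr((322,310.9),10,z);i=yr((322,140),10,z);j=yr((322,283.3),10,z);print("hooks",a,b,i,j,"mid",(a+b)/2,(i+j)/2)
E
```

```text
tablet [  5.8  95.1 136.1] [  6.6 -93.4 135.8] mid [  6.2   0.8 135.9]
hooks [  8.9  72.5 141.4] [  9.5 -69.3 141.2] [  9.   50.6 141.4] [  9.4 -47.5 141.2] mid [  9.2   1.6 141.3] [  9.2   1.6 141.3]
hooks [  8.9  72.5 144.4] [  9.5 -67.3 144.2] [  9.   50.9 144.4] [  9.4 -45.9 144.2] mid [  9.2   2.6 144.3] [  9.2   2.5 144.3]
```

The tablet is centred to about 1 mm and its top is at z 136. I'll retreat further, check that it stays put and look at the rest of the bench.

```bash
python3 -m handwheel '[{"grip":32,"tx":0,"ty":-20,"tz":0,"wx":0,"wy":0,"wz":0},{"grip":32,"tx":0,"ty":-25,"tz":0,"wx":0,"wy":0,"wz":0},{"grip":32,"tx":0,"ty":-25,"tz":0,"wx":0,"wy":0,"wz":0},{"grip":32,"tx":0,"ty":-15,"tz":0,"wx":0,"wy":0,"wz":0},{"grip":32,"tx":0,"ty":0,"tz":0,"wx":0,"wy":0,"wz":0},{"grip":32,"tx":0,"ty":0,"tz":0,"wx":0,"wy":0,"wz":0},{"grip":32,"tx":0,"ty":0,"tz":0,"wx":0,"wy":0,"wz":0},{"grip":32,"tx":0,"ty":0,"tz":0,"wx":0,"wy":0,"wz":0}]'
python3 - <<'E'
from h import *
c=eyes.capture("scene"); a=cv2.imread("pics/scene0.png"); b=c["pixels"][:,:,::-1]
cv2.imwrite("pics/end.png",b)
cv2.imwrite("pics/cmp.png",np.hstack([cv2.resize(x[140:300,260:440],None,fx=2.2,fy=2.2) for x in (a,b)]))
s=eyes.capture("side"); a=cv2.imread("pics/side0.png"); b=s["pixels"][:,:,::-1]
cv2.imwrite("pics/cmps.png",np.hstack([cv2.resize(x[110:310,220:400],None,fx=2.2,fy=2.2) for x in (a,b)]))
# clipboard brown mask shift
print(sense()["time_s"])
E
```

```text
time_s: 15.43
eef_pos: [460.3, -262.7, 333.3]
ee_rot: [0.599, -0.421, 0.396, -0.554]
force: [-0.0, -0.8, -0.0]
grip_width: 0.377
15.5333
```

View pics/end.png

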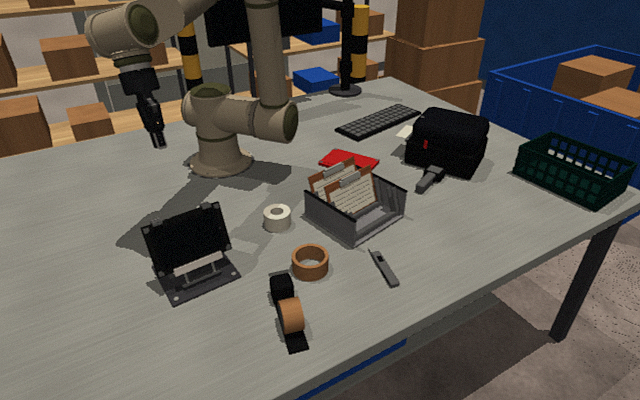

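View pics/cmps.png

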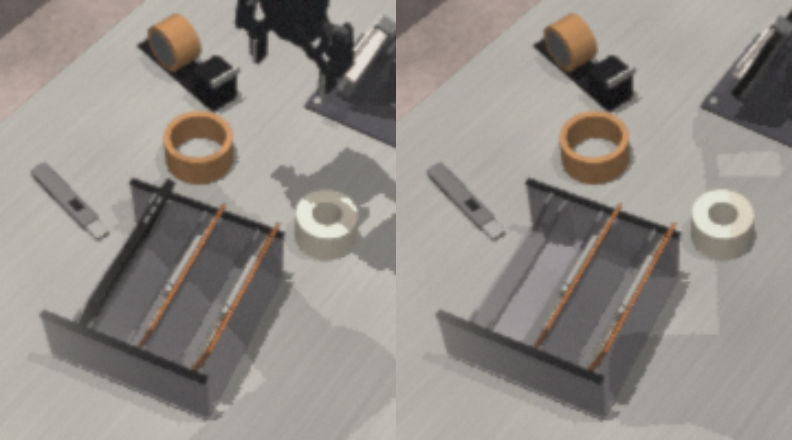

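View pics/cmp.png

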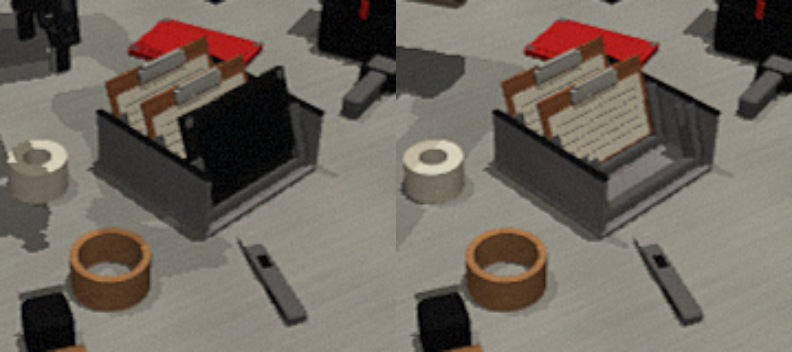

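The rack, clipboards and the other items look unchanged in both views. The tablet hangs clamped in the mount at (187,240), clear of the robot.

```bash
python3 - <<'E'
from rig import ctrl
print(ctrl.finish_job())
E
```

```text
the job is handed in; nothing more can be done
None
```

The tablet is clipped into the spring mount, screen facing outwards, and holding there on its own. I handed the job in at about 15.5 s of the 54 s allowed.

- **Draw:** I gripped the tablet by the middle of its top edge and drew it up along the 20° slot. The sideways force peaked at about 7 N. In before-and-after views the rack, clipboards and other items show no visible change.
- **Clip:** I set the foot in the jaw with the top tipped 9° forward and pushed it down about 15–16 mm. I then tipped the top back under both hooks and let the jaw lift it until the hooks took the load, before releasing.
- **Last checks:** From the wrist camera, the tablet's top edge is at the rest's z 136 mm, behind the hook lips. It is centred to about 1 mm against the hooks, though that measurement is uncertain by 1–2 mm. It did not move on release or in the 2 s after, and the arm ended well clear, touching nothing.
- **Disagreements:** My first move was refused because I had left out some keys, so nothing moved. The cameras disagreed by about 2–4 mm on the mount's sideways position, and I went mostly by the wrist view. When the grip opened, the arm shifted about 3 mm without touching the tablet.

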